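Secure the pan, refit the gas knob and hold it in to light

TASK

Get the table burner going: slide the pan holder up to the copper pan until the pan is trapped against the two fixed pins, and tighten the holder's red clamp wing clockwise. Then put the loose control knob on the burner's D-shaped shaft, its pointer on the side of the shaft's flat, push it fully home, press it right in against the spring and turn it anticlockwise as far as it goes, to the flame mark. Finish while still holding the knob pressed in there, as one does until the flame holds; leave the pan standing on the burner and the bar things round it where they are.

Things in the scene. Friction and masses are not known exactly. Their poses are not given: they have to be found in the camera images.
- burner: portable gas table burner, fixed: steel box with black top plate, 364 (y) x 229 (x) mm, plate at z = 75 mm. Origin on the worktop; plate from x = -122 to 107, y = -182 to 182 mm; +x is its back, +y its left. The holder's rail runs along y at x = -103 mm; the valve shaft stands at x = 20, y = -130 mm
- pan_home (a point): where the middle of the pan's bottom must be: on the pan support (z = 99 mm), at x = 0, y = 55 mm of the burner, axes as the burner's. There the pan touches the two fixed black pins (12 mm thick, tops at z = 127 mm, at x = -55 and +55, y = +66 mm from here), which stop it
- pan: shallow round copper pan, 160 mm across, 38 mm high, about 0.45 kg, loose on the pan support; origin under the middle of its bottom; a thin brass handle runs 215 mm from the centre along its +y, rising to 60 mm above its bottom, between the two pins. Starts 4 to 16 mm short of its home, toward the holder
- pan_holder (a joint): sliding pan holder's place on its rail (m), 0 to 0.060, growing toward burner +y. Its arm reaches back beside the pan at z = 101 to 118 mm; the arm's black sleeve faces the pan at burner y = -0.078 + joint, so it just traps the pan at 0.053. Move it by its red wing: about 1 N when loose, up to 6 N more with the pan. The tight clamp locks it
- clamp (a joint): turn of the clamp wing (rad), growing clockwise from above; starts loose (0 to 0.3), its pad meets the rail at about 0.8, tight above 1.1, hard stop at 1.3. Turning takes 0.12 to 0.25 N m; it stays where left
- clamp_grip (a point): middle of the red clamp wing on the holder's carriage, z about 140 mm, on the clamp's upright axis. The wing is an upright plate 38 mm long (this frame's x), 10 mm thick (y), 22 mm tall (11 mm above and below this point), on a 22 mm round hub; the frame turns with it. At clamp = 0 the wing lies along burner x
- control_knob: loose black knob, 60 g, standing upright. Origin: centre of its flat underside, z up. Round skirt 48 mm across, 18 mm high; on it an upright grip blade 44 mm long (x), 13 mm thick (y), z = 18 to 39 mm; a white line marks its +x (pointer) end. Bore in the underside 16 mm deep, 13.2 mm across, its flat on the +x side 2.6 mm from the axis
- shaft_tip (a point): centre of the brass valve shaft's tip; upright, 12 mm across, flat on its +x side 2 mm from the axis (frame x = the flat's outward normal); 23 mm above the plate when not pressed. Knob fully home: its origin 16 mm below this point, same axis, x along x (0.1 to 0.25 rad of play). The frame moves and turns with the shaft
- valve_stem (a joint): how far the shaft is pressed in (m): 0 to 0.005; spring 5 N at the start, 9 N at the bottom stop
- valve_shaft (a joint): turn of the shaft (rad), growing anticlockwise seen from above; 0 = off (start), stop at 1.05 = flame mark. A lug blocks the turn until the shaft is pressed in by about 0.0025
- jigger: bystander: double-cone metal measure, 43 mm across, 84 mm tall, upright; origin under its foot
- bitters: bystander: small brown dropper bottle, 44 mm across, 105 mm tall, upright; origin under its foot
- rocks_glass: bystander: drinking glass, 80 mm across, 92 mm tall, upright; origin under its foot
Things that resemble listed ones, but are neither listed nor needed, are in the scene too. Of the things shaped like the control_knob, the black one is meant.

How it is judged (in metres and radians):
On the way, in this order (a step that is already met when the one before it is completed fails the run):
1. the pan is trapped between the holder and the pins and the clamp is tight (value of joint pan_holder above 0.05 m and value of joint clamp above 1 rad and y of pan in the frame of burner above 0.052 m), for 0.2 s.
2. the knob is fully home on the D-shaft (z of control_knob in the frame of shaft_tip below -0.014 m and horizontal distance between control_knob and shaft_tip below 0.003 m and angle between control_knob's own z axis and vertical below 0.12 rad), for 0.1 s.
At the end, for the whole second after the job is handed in: Pan flat, within 3 mm of home at the pins; holder within 3 mm of trapping it; clamp past 1.0 rad. Knob home on the shaft (2 mm, in line to 3 mm), at rest in the fingers with over 3 N, pressed in over 3 of 5 mm, turned past 0.88 of 1.05 rad (all of step 1 and z of control_knob in the frame of shaft_tip below -0.014 m and horizontal distance between control_knob and shaft_tip below 0.003 m and angle between the x axis of control_knob and the x axis of shaft_tip, either way round below 0.35 rad and value of joint valve_stem above 0.003 m and value of joint valve_shaft above 0.88 rad and contact force between the fingers and control_knob above 3 N and linear speed of control_knob below 0.02 m/s and y of pan in the frame of burner below 0.058 m and z of pan in the frame of burner below 0.104 m and angle between pan's own z axis and vertical below 0.05 rad); the arm keeps its last pose, push and grip.
It fails at once if a bystander on the worktop is knocked or pushed away (more than 20 mm) (distance of any of jigger, bitters, rocks_glass from where it was at the start of the episode above 0.02 m).
It fails at once if the pan is tipped or lifted off the burner (angle between pan's own z axis and vertical above 0.25 rad or z of pan in the frame of burner above 0.125 m).
It also fails if it takes over 54 s, if anything falls off the work surface, if the arm or the gripper's body presses on something with over 40 N, if the wrist force passes 120 N, or if a joint passes its speed limit or range.

ROBOT

A 6-joint arm with a two-finger parallel gripper is mounted at the origin on a cart in front of the work surface, level with it; the furniture and walls round the work are solid. World frame = base frame: x ahead of the robot, y to its left, z up, the work surface at z = 0. Lengths are in m, angles in degrees, forces in N, time in s.
With the tool pointing down it reaches from about 0.35 to 0.975 m from the base axis. Payload 4.9 kg.
Tool frame: the origin (TCP) lies between the finger pads; the fingertips stand 22 mm ahead of it and the grasp point (between the pads) lies 3 mm ahead of it; z points along the fingers, y is the direction in which the jaws open and shut (so a half turn about z gives the same grasp; the last joint's range is limited). The gripper opens to 85 mm and grips with 20 to 120 N. Pads are 22 mm wide; open, the fingers measure 114 mm over their backs; the gripper's body (76 mm by 85 mm) begins 54 mm behind the grasp point. The pads swing forward as they close: fully open they stand 13 mm farther back than shut.
Start: joints at [57.238, 3.019, 92.412, -0, 84.569, -6.818], TCP at [0.273, 0.562, 0.253] pointing down, gripper open.
Joint ranges: [-172.51, 172.51], [-57.92, 126.97], [3.15, 148.05], [-58.71, 238.71], [5.1, 150.11], [-179.66, 179.66]. Speed limits (degrees/s): [147.25, 147.25, 180, 180, 180, 180].

INTERFACE

Orientations are given as [roll, pitch, yaw] about the fixed x, y, z axes, in that order (R = Rz(yaw) Ry(pitch) Rx(roll)).
In Python, from bench import ctrl gives the robot as it stands.
- The arm moves only by the shell command python3 -m pendant 'ROWS'. ROWS is JSON, a list of rows, each a list of 5 numbers: the opening in per cent of the stroke, from 0 (shut) to 100 (fully open), then the shift along the tool's x, y, z in mm, then the turn about the tool's z in degrees. A call has 1 to 12 rows; each row shifts and turns the pose as measured when the row begins, along the tool's axes as they then stand; what a row does not reach is not made up. A row lasts 1/8 s, in which the tool goes at most 62.5 mm and 10.7 degrees, less where a joint would pass 70% of its speed; a pose out of reach is approached as far as the arm can. A call with a gripper value outside its range is refused whole. The fingers move at their own pace and stop on an object; the grip force is fixed at half the most. Time passes only in rows, so rows that do not move let the fingers close. It gives the time, the measured TCP pose, the force and the opening at its end, in the units of the state.
- ctrl.state(): the state, without advancing time (a new reading comes with each control period).
- ctrl.camera(name): name is "scene" or "top" or "wrist"; returns a dict with "frame" (420x560x3 uint8, red, green, blue), "K" (3x3 intrinsics, pixels), "cam_to_world" (4x4, takes a point from camera to world coordinates); the wrist camera has in their place "hand_eye" (4x4, takes a point from camera to tool coordinates, whose origin is the TCP and whose axes are the flange's). Camera axes: x right, y down, z forward; pixel columns grow to the right and rows downward; lengths in m; the calibration is good to about 2 mm. The wrist camera is an equidistant fisheye: a pixel r from the principal point sees the ray r / f radians off the axis. A picture is of the moment at which its call begins: read the wrist's pose just before it. There is no depth.
- ctrl.sign_off(): hands the job in, once; it reports no verdict.
Trained networks look in a picture, given as the dict that the camera call returned (one of the last four; its "shot" number tells which), for a name from the list of things; names that differ only in an ending like _2 or _b are one class to them, and where a whole thing is asked for, a point or a joint stands for the part that bears it (a point fixed in the world has none). Each returns a list of dicts, best first, with "confidence" (0 to 1); they miss things now and then, are a little off and sometimes report something else, mostly with a low value. They report only what shows in the picture. A call takes as long as a camera call. They do not tell look-alikes from the thing itself.
- ctrl.find_in(name, picture): "centre" ([x, y, z] in m, in world coordinates, good to about 4 mm: the middle of the surface that is visible of it).
- ctrl.silhouettes(name, picture): "pixels" (420x560 bool, what is visible of it).
- ctrl.mark_of(name, picture): "centre" ([x, y, z] in m, in world coordinates, good to about 4 mm: a listed point, or the origin of a listed thing).
The state is a dict: "time_s": time; "q": joint angles; "qvel": joint speeds; "tau": joint torques, N m; "tool_pos": TCP position; "tool_rot": TCP orientation; "force": force on the tool from outside, world axes, zero at the start; "ft_torque": the same for the moment, N m; "gripper_width": finger opening in m.
Only numpy, scipy, OpenCV 4.12 (cv2) and the standard library are available. Lean on these libraries where they do the work, as an engineer would, in place of code of your own. Each camera call takes 0.05 s, during which the arm holds its last target.

## Working session

There is one attempt and no reset: what is moved stays moved. The work goes in short steps, Python scripts to look and compute and a shell command to move; the robot and the scene stay as the last step left them, time stands still between calls to the robot, and variables do not carry over. Pictures are saved under pics/ and viewed, and the job is handed in when it is done.

```bash
mkdir -p pics; ls
cat > h.py <<'E'
import numpy as np, cv2
from bench import ctrl
from scipy.spatial.transform import Rotation as R
def save(name,img,scale=1):
    cv2.imwrite('pics/'+name,cv2.cvtColor(cv2.resize(img,None,fx=scale,fy=scale,interpolation=cv2.INTER_CUBIC),cv2.COLOR_RGB2BGR))
def ray(pic,u,v,z):
    K=pic['K'];T=pic['cam_to_world']
    d=T[:3,:3]@np.linalg.inv(K)@np.array([u,v,1]); o=T[:3,3]
    return o+d*(z-o[2])/d[2]
def proj(pic,p):
    T=np.linalg.inv(pic['cam_to_world']);c=T[:3,:3]@np.asarray(p)+T[:3,3];q=pic['K']@c;return q[:2]/q[2]
E
python3 - <<'E'
from h import *
s=ctrl.state();print({k:np.round(v,3).tolist() for k,v in s.items()})
for c in ['top','scene']:
    p=ctrl.camera(c);save(c+'0.png',p['frame'],1.4)
    print(c,p['K'].tolist(),np.round(p['cam_to_world'],3).tolist())
    for n in ['burner','pan','pan_home','pan_holder','clamp_grip','control_knob','shaft_tip','jigger','bitters','rocks_glass']:
        try: print(n,[(np.round(d['centre'],3).tolist(),round(d['confidence'],2)) for d in ctrl.mark_of(n,p)])
        except Exception as e: print(n,e)
E
```

```text
pics
{'time_s': 0.0, 'q': [57.237, 3.056, 92.491, -0.0, 84.569, -6.818], 'qvel': [-0.019, 0.057, 0.059, -0.009, 0.037, 0.038], 'tau': [-0.0, -39.367, -37.019, -0.0, 0.007, -0.0], 'tool_pos': [0.273, 0.562, 0.252], 'tool_rot': [-179.885, -0.014, 154.055], 'force': [0.143, 0.395, 0.276], 'ft_torque': [0.018, -0.01, 0.002], 'gripper_width': 0.085}
top [[429.7924223451563, 0.0, 274.66305469473457], [0.0, 429.7924223451563, 211.4473015695489], [0.0, 0.0, 1.0]] [[-0.011, -0.983, 0.182, 0.206], [-1.0, 0.015, 0.022, 0.075], [-0.025, -0.182, -0.983, 1.608], [0.0, 0.0, 0.0, 1.0]]
burner [([0.561, 0.104, 0.002], 0.73)]
pan [([0.564, 0.151, 0.098], 0.57)]
pan_home []
pan_holder it knows: bitters, burner, clamp_grip, control_knob, jigger, pan, pan_home, rocks_glass, shaft_tip
clamp_grip [([0.459, 0.036, 0.142], 0.46)]
control_knob [([0.487, -0.36, 0.003], 0.65), ([0.39, -0.261, -0.001], 0.58), ([0.474, -0.269, 0.001], 0.57), ([0.388, -0.375, 0.001], 0.47)]
shaft_tip [([0.559, 0.104, 0.005], 0.51)]
jigger [([0.419, 0.37, -0.0], 0.64)]
bitters [([0.331, -0.116, -0.0], 0.49)]
rocks_glass [([0.414, 0.513, -0.001], 0.76)]
scene [[457.61062355816244, 0.0, 272.45479906521257], [0.0, 457.61062355816244, 211.99110860036478], [0.0, 0.0, 1.0]] [[0.847, -0.385, 0.366, -0.028], [-0.532, -0.628, 0.568, -0.685], [0.011, -0.676, -0.737, 1.113], [0.0, 0.0, 0.0, 1.0]]
burner [([0.564, 0.106, 0.0], 0.81)]
pan [([0.562, 0.155, 0.104], 0.61)]
pan_home []
pan_holder it knows: bitters, burner, clamp_grip, control_knob, jigger, pan, pan_home, rocks_glass, shaft_tip
clamp_grip [([0.458, 0.032, 0.14], 0.43)]
control_knob [([0.383, -0.377, 0.002], 0.85), ([0.492, -0.362, -0.001], 0.7), ([0.389, -0.265, 0.001], 0.61), ([0.478, -0.268, -0.001], 0.53)]
shaft_tip [([0.573, -0.025, 0.096], 0.51)]
jigger []
bitters [([0.333, -0.114, -0.003], 0.66), ([0.416, 0.37, 0.002], 0.38)]
rocks_glass [([0.416, 0.508, -0.004], 0.87)]
```

View pics/top0.png

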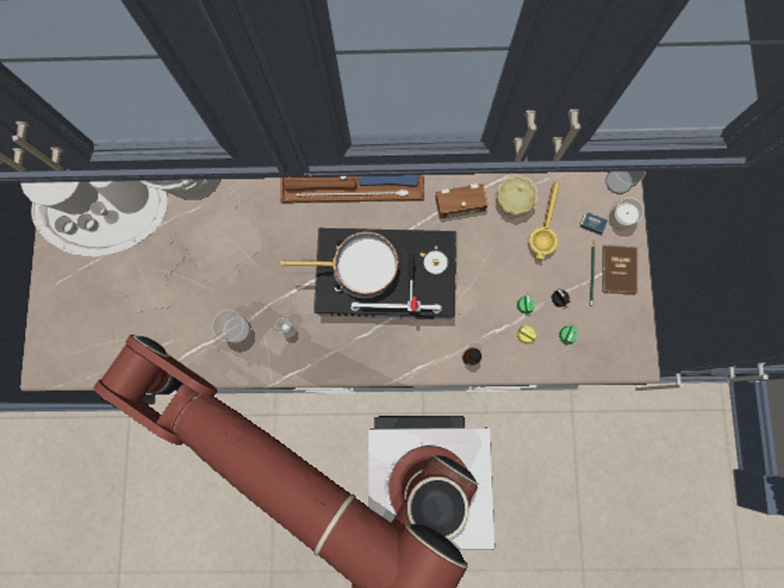

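View pics/scene0.png

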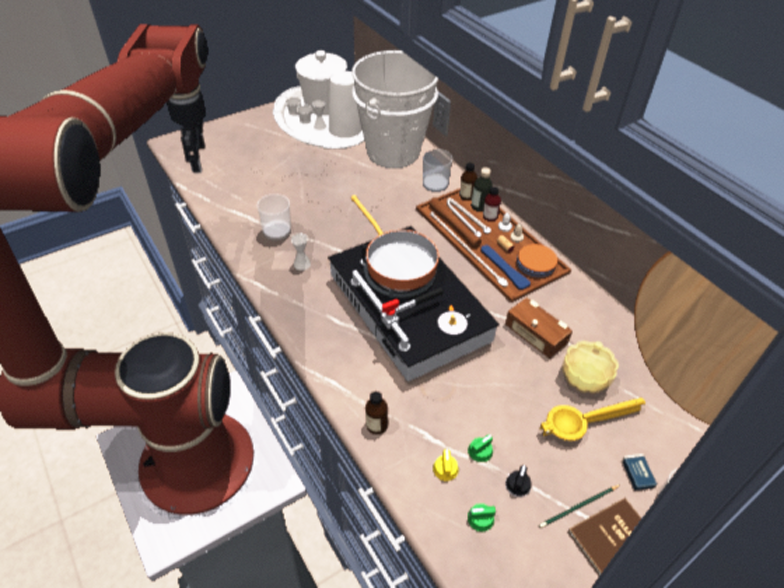

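Run:
```python
from h import *
p=ctrl.camera('top');f=p['frame']
save('t_burn.png',f[155:235,195:335],5.5)
save('t_knob.png',f[195:255,340:430],8)
q=ctrl.camera('scene');g=q['frame']
save('s_burn.png',g[150:275,225:360],5)
save('s_knob.png',g[300:380,300:400],7)
```

```text
(no output)
```

View pics/t_burn.png

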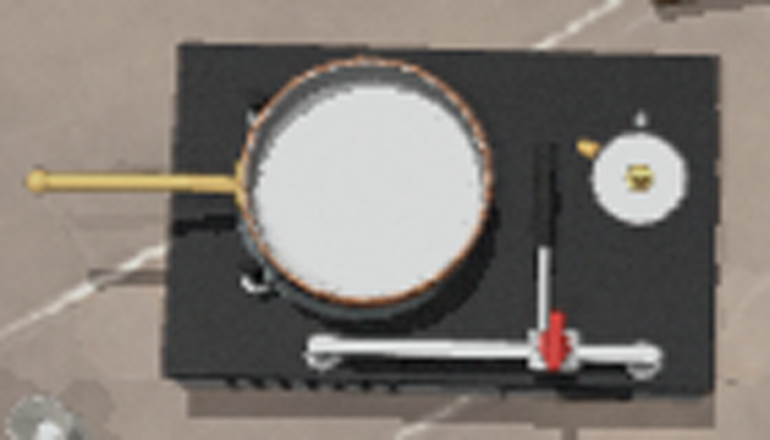

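View pics/t_knob.png

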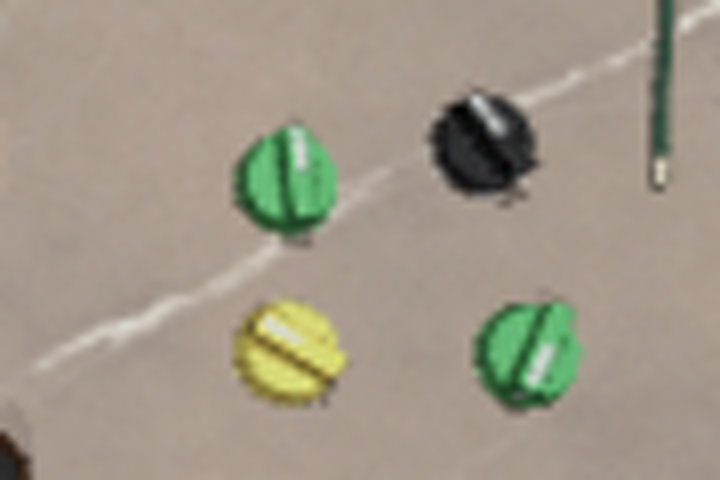

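View pics/s_burn.png

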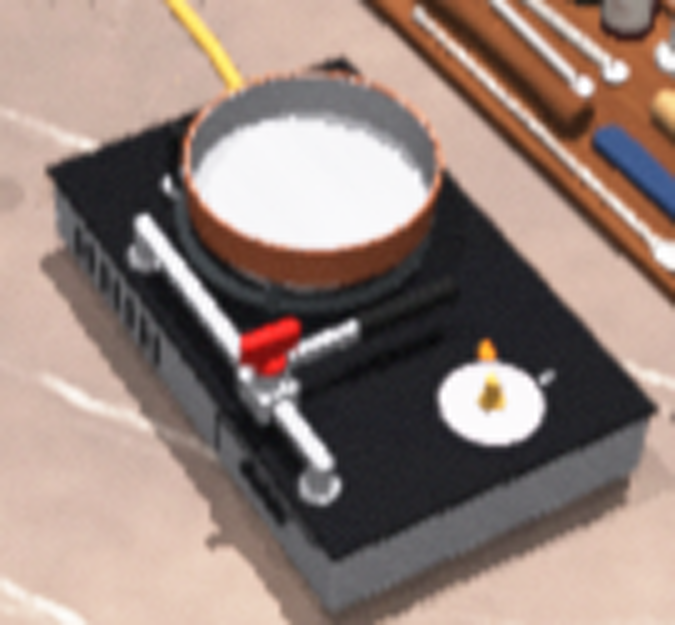

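View pics/s_knob.png

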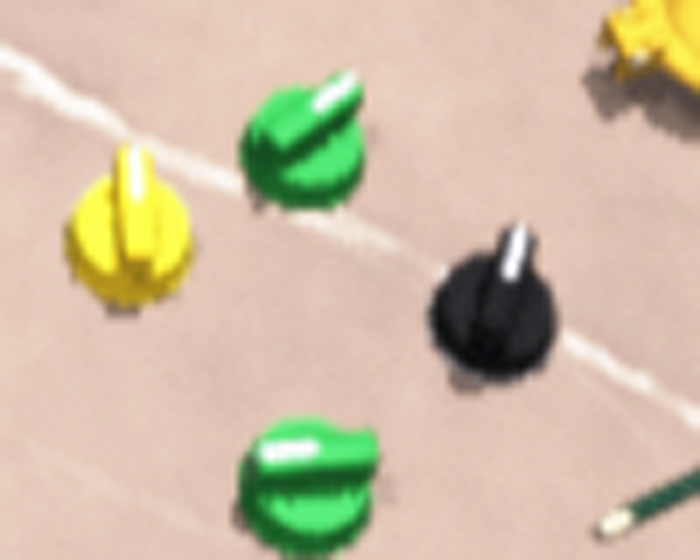

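```bash
cat > m.py <<'E'
from h import *
p=ctrl.camera('top')
c=lambda x,y,z,o=(195,155),s=5.5: ray(p,x/s+o[0]-.5+.5/s,y/s+o[1]-.5+.5/s,z)
bl=c(179,43,.075);br=c(718,56,.075);fr=c(712,395,.075);fl=c(163,377,.075)
for a in (bl,br,fr,fl):print(np.round(a,4))
y=bl-br;print('yaw from back',np.degrees(np.arctan2(y[1],y[0]))-90, np.linalg.norm(y))
y=fl-fr;print('yaw front',np.degrees(np.arctan2(y[1],y[0]))-90,np.linalg.norm(y))
ctr=(bl+br+fl+fr)/4;print('plate ctr',ctr)
rl=c(322,345,.118);rr=c(645,357,.118);y=rl-rr;print('rail',rl,rr,np.degrees(np.arctan2(y[1],y[0]))-90)
print('shaft',c(640,178,.098))
a=c(557,316,.151);b=c(552,362,.151);print('wing',a,b,(a+b)/2,np.degrees(np.arctan2(*(a-b)[1::-1])))
k=lambda x,y,z:c(x,y,z,(340,195),8)
a=k(478,97,.039);b=k(515,160,.039);print('knob',(a+b)/2,np.degrees(np.arctan2(*(a-b)[1::-1])), k(483,145,.012))
q=ctrl.camera('scene')
kk=lambda x,y,z:ray(q,x/7+300-.43,y/7+300-.43,z)
a=kk(521,225,.039);b=kk(490,330,.039);print('knobS',(a+b)/2,np.degrees(np.arctan2(*(a-b)[1::-1])))
sb=lambda x,y,z:ray(q,x/5+225-.4,y/5+150-.4,z)
print('shaftS',sb(492,377,.098))
a=sb(300,325,.151);b=sb(245,340,.151);print('wingS',(a+b)/2,np.degrees(np.arctan2(*(a-b)[1::-1])))
P=[sb(50,172,.075),sb(345,60,.075),sb(655,410,.075),sb(335,557,.075)]
print(np.round(P,4),sum(P)/4);y=P[1]-P[2];print(np.degrees(np.arctan2(y[1],y[0]))-90);y=P[0]-P[3];print(np.degrees(np.arctan2(y[1],y[0]))-90)
E
python3 m.py
```

```text
[0.6777 0.2844 0.075 ]
[ 0.6619 -0.0785  0.075 ]
[ 0.4322 -0.0672  0.075 ]
[0.4495 0.2928 0.075 ]
yaw from back -2.4912333159885094 0.36319741834996805
yaw front -2.7447894297571054 0.36041607020469574
plate ctr [0.55535695 0.1078774  0.075     ]
rail [0.46189066 0.18482501 0.118     ] [ 0.45099227 -0.02135859  0.118     ] -3.0257053184703437
shaft [ 0.57313908 -0.02256011  0.098     ]
wing [0.47239756 0.0350582  0.151     ] [0.44328356 0.03875614 0.151     ] [0.45784056 0.03690717 0.151     ] -7.238707607002524
knob [ 0.49216594 -0.35763686  0.039     ] 26.787227999336018 [ 0.48930347 -0.35831647  0.012     ]
knobS [ 0.48776982 -0.36024928  0.039     ] 35.10791700386056
shaftS [ 0.57541442 -0.02316547  0.098     ]
wingS [0.45773538 0.03439356 0.151     ] -11.534291849113908
[[ 0.4485  0.2856  0.075 ]
 [ 0.6742  0.2769  0.075 ]
 [ 0.6563 -0.0799  0.075 ]
 [ 0.4344 -0.0699  0.075 ]] [0.55335772 0.10319343 0.075     ]
-2.8810379801472834
-2.273014361088343
```

```bash
cat > go.py <<'E'
import sys
from h import *
# go.py x y z [yaw]: shift in tool axes (mm) + turn
s=ctrl.state();Rt=R.from_euler('xyz',s['tool_rot'],degrees=True)
t=np.array([float(a) for a in sys.argv[1:4]])
print('t',s['time_s'],'pos',np.round(s['tool_pos'],4),'rot',np.round(s['tool_rot'],2),'q6',round(s['q'][5],1),'F',np.round(s['force'],1),'w',round(s['gripper_width'],4))
print('shift mm',np.round(Rt.inv().apply(t-s['tool_pos'])*1000,1))
if len(sys.argv)>4: print('turn',round((s['tool_rot'][2]-float(sys.argv[4])+180)%360-180,1))
E
python3 go.py 0.458 0.036 0.25 171
```

```text
t 1.2 pos [0.2734 0.562  0.2533] rot [-180.     -0.    154.06] q6 -6.8 F [ 0.   0.6 -0.1] w 0.0852
shift mm [-396.1 -392.2    3.3]
turn -16.9
```

```bash
python3 -m pendant '[[60,-39.6,-39.2,0,0],[60,-39.6,-39.2,0,0],[60,-39.6,-39.2,0,0],[60,-39.6,-39.2,0,0],[60,-39.6,-39.2,0,0],[60,-39.6,-39.2,0,0],[60,-39.6,-39.2,0,0],[60,-39.6,-39.2,0,0],[60,-39.6,-39.2,0,0],[60,-39.6,-39.2,0,0],[60,0,0,0,-8.5],[60,0,0,0,-8.4]]'
python3 - <<'E'
from h import *
s=ctrl.state()
p=ctrl.camera('wrist');save('w1.png',p['frame'],1.4)
print(p['K'].tolist(),np.round(p['hand_eye'],4).tolist())
E
python3 go.py 0.458 0.036 0.25 171
```

```text
time_s: 2.7
tool_pos: [0.4645, 0.0197, 0.2556]
tool_rot: [179.9, 0.5, 171.5]
force: [0.7, 1.1, 0.3]
gripper_width: 0.0513
[[325.19226210127806, 0.0, 282.6253173492643], [0.0, 325.19226210127806, 209.84649807007506], [0.0, 0.0, 1.0]] [[0.0006, -0.9574, -0.2888, 0.0729], [1.0, 0.0005, 0.0005, -0.0007], [-0.0004, -0.2888, 0.9574, -0.1203], [0.0, 0.0, 0.0, 1.0]]
t 2.75 pos [0.4645 0.0198 0.2556] rot [179.89   0.51 171.67] q6 -88.5 F [0.6 0.3 0.2] w 0.0514
shift mm [ 8.8 15.1  5.6]
turn 0.7
```

View pics/w1.png

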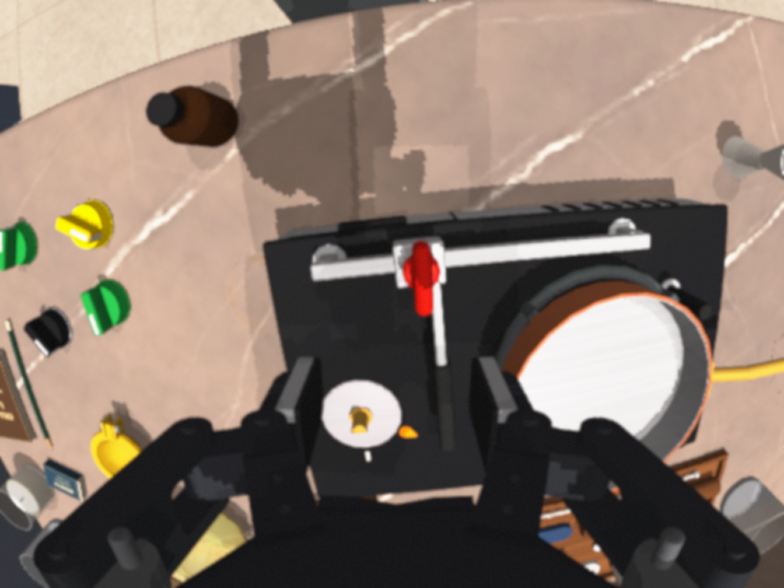

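```bash
cat >> h.py <<'E'
def wray(pic,s,u,v,z):
    K=pic['K'];d=np.array([(u-K[0,2])/K[0,0],(v-K[1,2])/K[1,1]]);th=np.linalg.norm(d)
    c=np.array([*(np.sin(th)*d/max(th,1e-9)),np.cos(th)])
    H=pic['hand_eye'];Rt=R.from_euler('xyz',s['tool_rot'],degrees=True).as_matrix()
    dw=Rt@H[:3,:3]@c;o=Rt@H[:3,3]+s['tool_pos'];return o+dw*(z-o[2])/dw[2]
def yaw(a,b): return np.degrees(np.arctan2(*(np.asarray(a)-b)[1::-1]))
E
python3 - <<'E'
from h import *
s=ctrl.state()
p=ctrl.camera('wrist');f=p['frame'];save('w1c.png',f[155:255,185:340],5)
w=lambda x,y,z:wray(p,s,x/1.4-.15,y/1.4-.15,z)
a=w(421,246,.151);b=w(424,303,.151);print('wing',(a+b)/2,yaw(b,a),np.linalg.norm(a-b))
print('shaft',w(360,418,.098))
P=[w(267,243,.075),w(726,207,.075)];print(P,yaw(P[1],P[0])-90)
for n in ['clamp_grip','shaft_tip']:print(n,ctrl.mark_of(n,p))
E
```

```text
wing [0.4522574  0.03497161 0.151     ] -4.470206420123793 0.030202267327185898
shaft [ 0.56523111 -0.02116621  0.098     ]
[array([ 0.43459229, -0.06561125,  0.075     ]), array([0.4499026 , 0.28877964, 0.075     ])] -2.473741279009232
clamp_grip [{'centre': [0.458, 0.033, 0.1445], 'confidence': 0.93}]
shaft_tip [{'centre': [0.576, -0.026, 0.0954], 'confidence': 0.64}]
```

View pics/w1c.png

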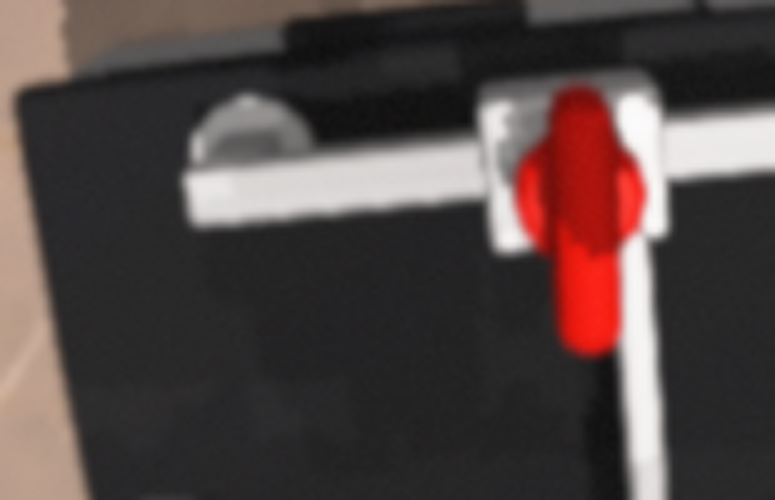

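Run:
```python
from h import *
s=ctrl.state()
p=ctrl.camera('wrist')
c=lambda x,y,z:wray(p,s,x/5+185-.4,y/5+155-.4,z)
for x1,y1,x2,y2 in [(557,345,553,180),(620,345,613,150),(590,355,583,150)]:
    a=c(x1,y1,.151);b=c(x2,y2,.151);print(a,b,yaw(a,b))
print('hub',c(581,200,.129))
m=ctrl.silhouettes('clamp_grip',p);
import cv2
g=p['frame'].astype(int);red=(g[...,0]>110)&(g[...,1]<60);ys,xs=np.nonzero(red);print(xs.min(),xs.max(),ys.min(),ys.max())
for y in range(ys.min(),ys.max()+1,3): r=xs[ys==y];print(y,r.min(),r.max())
```

```text
[0.47202572 0.0292429  0.151     ] [0.44731323 0.03218072 0.151     ] -6.779491605235534
[0.47346473 0.03839469 0.151     ] [0.44426265 0.04121757 0.151     ] -5.521455078443555
[0.47432547 0.0338238  0.151     ] [0.44362502 0.03700679 0.151     ] -5.919220520222898
hub [0.45669319 0.03615411 0.129     ]
287 311 173 225
173 298 301
176 295 303
179 294 305
182 293 305
185 290 307
188 288 309
191 287 310
194 287 311
197 288 310
200 289 309
203 291 306
206 294 305
209 295 306
212 295 306
215 295 306
218 295 306
221 295 306
224 297 306
```

```bash
python3 go.py 0.457 0.035 0.154 172.5
```

```text
t 3.0 pos [0.4643 0.0211 0.2555] rot [179.87   0.5  171.26] q6 -87.9 F [-0.8  0.4 -0. ] w 0.0514
shift mm [ 10.2  12.4 101.5]
turn -1.2
```

```bash
python3 -m pendant '[[45,10.2,12.4,35,0],[45,0,0,36,0],[45,0,0,28,0],[45,0,0,2,0]]'
python3 - <<'E'
from h import *
p=ctrl.camera('wrist');save('w2.png',p['frame'][120:420,120:440],2.4)
E
python3 go.py 0.457 0.035 0.154 172.5
```

```text
time_s: 3.5
tool_pos: [0.4575, 0.0368, 0.1535]
tool_rot: [179.8, 0.7, 171.1]
force: [-0.0, -0.4, 0.3]
gripper_width: 0.0383
t 3.55 pos [0.4584 0.0367 0.1548] rot [179.84   0.85 171.14] q6 -85.9 F [ 0.1 -0.7  0.5] w 0.0383
shift mm [ 1.1 -1.9  0.8]
turn -1.4
```

View pics/w2.png

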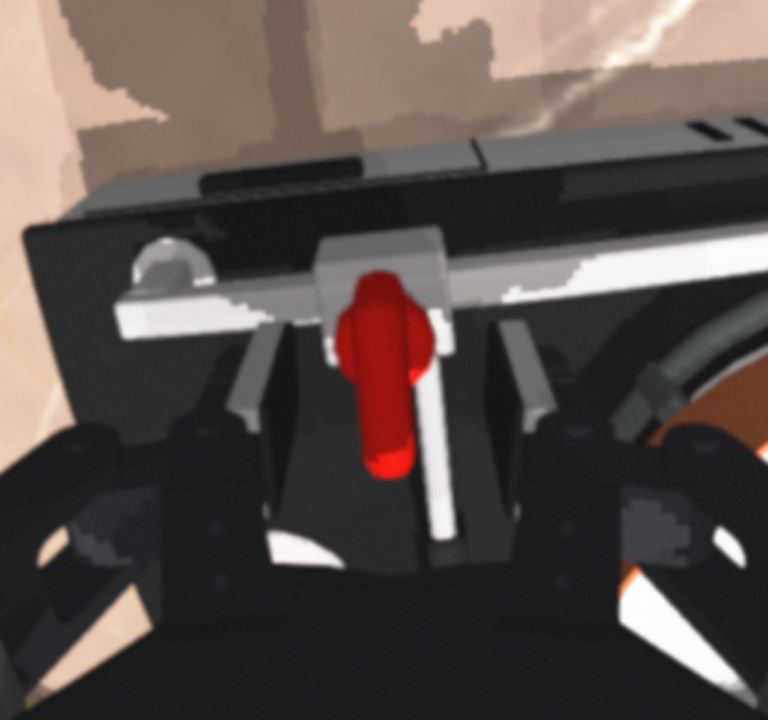

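```bash
python3 -m pendant '[[20,1,-1.9,0,0],[0,0,0,0,0],[0,0,0,0,0],[0,0,0,0,0],[0,0,0,0,0]]'; python3 go.py 0.457 0.035 0.154 172.5
```

```text
time_s: 4.18
tool_pos: [0.4579, 0.0349, 0.1572]
tool_rot: [179.8, 1.0, 171.1]
force: [0.5, 0.5, -3.0]
gripper_width: 0.0083
t 4.175 pos [0.4579 0.0349 0.1572] rot [179.82   1.03 171.14] q6 -86.2 F [ 0.5  0.5 -3. ] w 0.0083
shift mm [ 1.  -0.   3.2]
turn -1.4
```

```bash
python3 -m pendant '[[0,1.1,9.9,1,0],[0,1.1,9.9,1,0],[0,1.1,9.9,0.5,0]]'; python3 go.py 0.458 0.035 0.154 171
python3 - <<'E'
from h import *
p=ctrl.camera('wrist');save('w3.png',p['frame'][60:420,60:500],1.7)
E
```

```text
time_s: 4.55
tool_pos: [0.4594, 0.0658, 0.1571]
tool_rot: [179.9, 1.0, 171.1]
force: [-4.8, -9.8, 3.0]
gripper_width: 0.0086
t 4.55 pos [0.4594 0.0658 0.1571] rot [179.92   0.98 171.1 ] q6 -82.1 F [-4.8 -9.8  3. ] w 0.0086
shift mm [ -3.3 -30.6   3.2]
turn 0.1
```

View pics/w3.png

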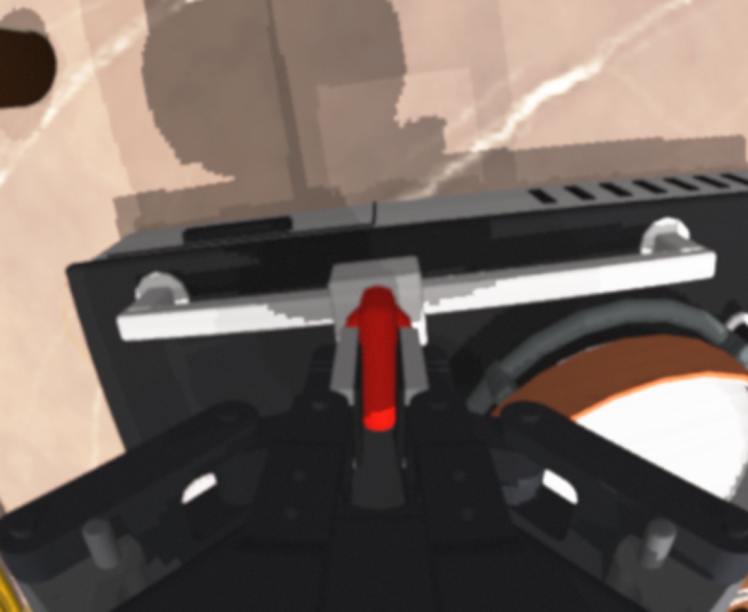

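```bash
python3 -m pendant '[[0,0.6,5,0.5,0],[0,0.6,5,0.5,0]]';python3 -m pendant '[[0,0.5,4,0.5,0],[0,0.5,4,0.5,0]]'
```

```text
time_s: 4.85
tool_pos: [0.4598, 0.0731, 0.1571]
tool_rot: [-179.3, 1.0, 171.2]
force: [-6.4, -25.8, 6.3]
gripper_width: 0.008
time_s: 5.1
tool_pos: [0.4599, 0.0734, 0.1571]
tool_rot: [-178.0, 1.1, 171.2]
force: [-6.7, -17.8, 6.1]
gripper_width: 0.0085
```

```bash
python3 - <<'E'
from h import *
p=ctrl.camera('top');save('t3.png',p['frame'][155:235,195:335],5.5)
E
python3 go.py 0.458 0.035 0.154 171
```

```text
t 5.15 pos [0.4599 0.0734 0.1571] rot [-177.97    1.1   171.25] q6 -79.6 F [ -7.1 -18.6   6.1] w 0.0082
shift mm [ -3.9 -38.1   4.5]
turn 0.3
```

View pics/t3.png

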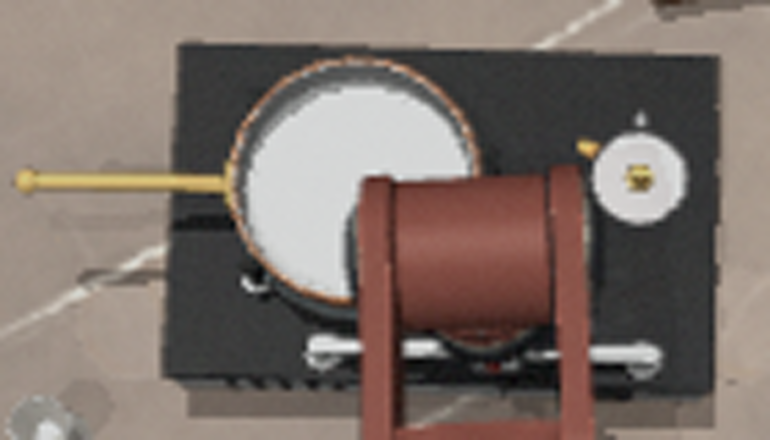

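Run:
```python
from h import *
for c in ['top','scene']:
    p=ctrl.camera(c);print(ctrl.mark_of('pan',p)[:1],ctrl.mark_of('burner',p)[:1])
    if c=='scene':save('s3.png',p['frame'][130:260,220:360],5.5)
```

```text
[{'centre': [0.5663, 0.1602, 0.1012], 'confidence': 0.81}] [{'centre': [0.5627, 0.1063, 0.003], 'confidence': 0.69}]
[{'centre': [0.5632, 0.163, 0.1017], 'confidence': 0.65}] [{'centre': [0.5644, 0.1076, -0.0009], 'confidence': 0.55}]
```

View pics/s3.png

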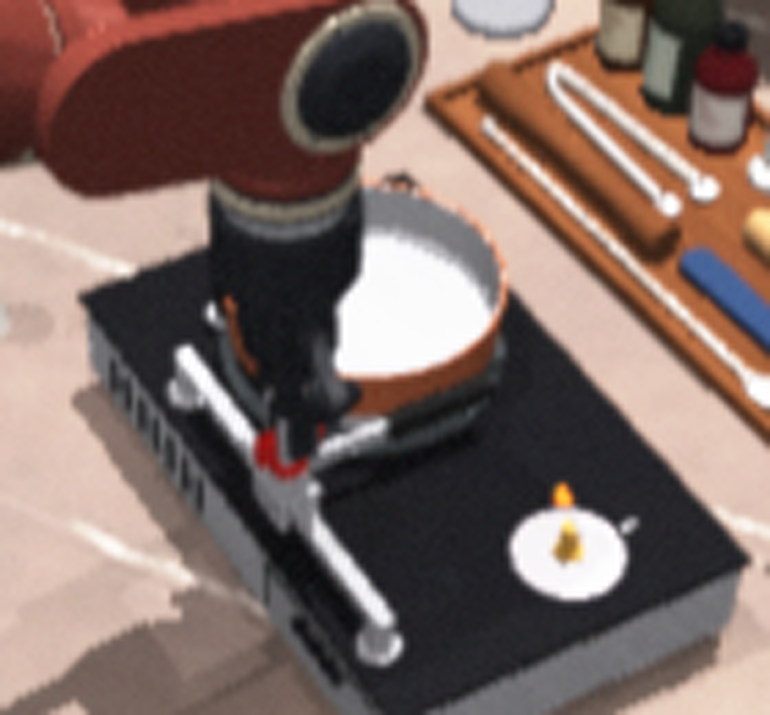

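```bash
python3 -m pendant '[[0,0.2,1,0,10],[0,0.3,1,0,10],[0,0.5,1,0,10],[0,0.7,0.8,0,10]]'; python3 -m pendant '[[0,0.8,0.7,0,10],[0,0.9,0.6,0,10]]'; python3 go.py 0.458 0.035 0.154 171
python3 - <<'E'
from h import *
p=ctrl.camera('wrist');save('w4.png',p['frame'][60:420,60:500],1.7)
E
```

```text
time_s: 5.95
tool_pos: [0.4589, 0.0718, 0.1571]
tool_rot: [-178.4, 2.7, 129.9]
force: [-5.1, -7.3, 4.6]
gripper_width: 0.0084
time_s: 6.2
tool_pos: [0.4583, 0.0714, 0.1571]
tool_rot: [-179.2, 3.4, 109.2]
force: [-5.5, -7.4, 3.1]
gripper_width: 0.0084
t 6.2 pos [0.4583 0.0714 0.1571] rot [-179.17    3.38  109.21] q6 -16.8 F [-5.5 -7.4  3.1] w 0.0084
shift mm [-34.  -12.2   5.3]
turn -61.8
```

View pics/w4.png

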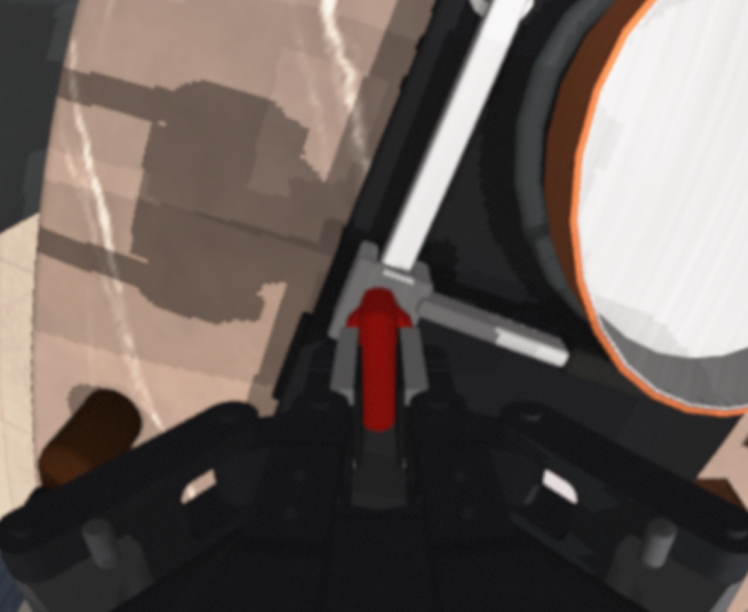

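```bash
python3 -m pendant '[[0,0.9,0.5,0,5],[0,0.9,0.4,0,3]]'
python3 - <<'E'
from h import *
for c in ['top','scene']:
    p=ctrl.camera(c);print(ctrl.mark_of('pan',p)[:1])
    save(c+'4.png',p['frame'][130:260,200:360],4.5)
E
python3 go.py 0.458 0.035 0.154 171
```

```text
time_s: 6.5
tool_pos: [0.458, 0.0714, 0.1571]
tool_rot: [-179.4, 3.8, 100.7]
force: [-4.6, -7.4, 3.5]
gripper_width: 0.0086
[]
[{'centre': [0.5621, 0.1623, 0.1034], 'confidence': 0.61}]
t 6.7 pos [0.458  0.0714 0.1571] rot [-179.44    3.81  100.9 ] q6 -8.1 F [-4.6 -7.4  4.2] w 0.0083
shift mm [-35.5  -6.8   5.5]
turn -70.1
```

View pics/top4.png

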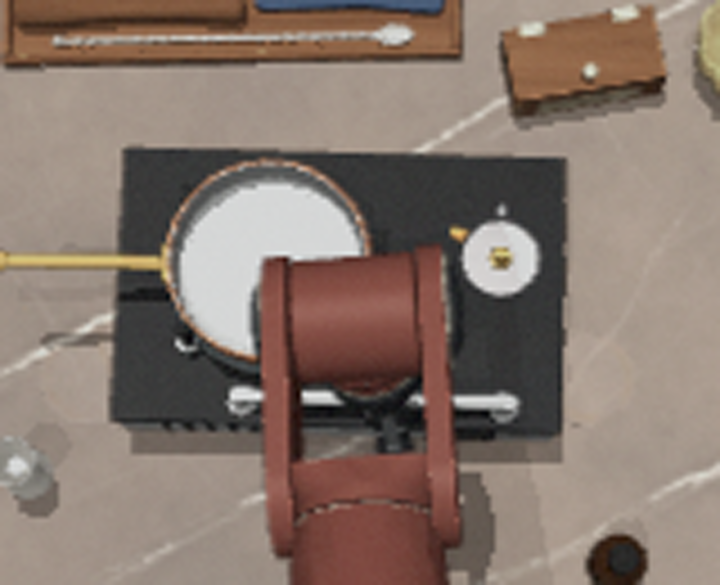

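```bash
python3 -m pendant '[[40,0,0,0,0],[40,0,0,0,0],[40,0,0,0,0]]'; python3 -m pendant '[[40,0,0,-30,0],[40,0,0,-40,0],[40,0,0,-20,0],[40,0,0,0,0]]';  python3 - <<'E'
from h import *
p=ctrl.camera('top');save('top5.png',p['frame'][130:260,200:360],4.5)
p=ctrl.camera('wrist');save('w5.png',p['frame'],1.4)
E
```

```text
time_s: 7.08
tool_pos: [0.4594, 0.0724, 0.1572]
tool_rot: [-179.7, 3.7, 100.9]
force: [-0.8, -0.6, 0.3]
gripper_width: 0.034
time_s: 7.58
tool_pos: [0.4589, 0.0793, 0.2487]
tool_rot: [-179.8, 3.7, 100.9]
force: [0.6, -0.3, 0.2]
gripper_width: 0.0343
```

View pics/w5.png

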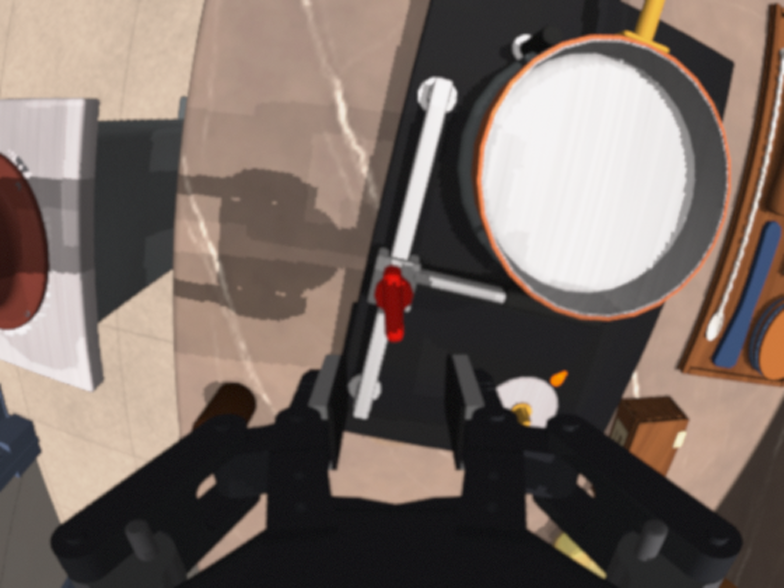

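```bash
python3 go.py 0.50 -0.175 0.25 0
```

```text
t 7.675 pos [0.4578 0.0791 0.2464] rot [-179.54    3.64  100.9 ] q6 -8.0 F [-0.9 -0.3 -1.3] w 0.0341
shift mm [-257.2   -6.5   12.8]
turn 100.9
```

View pics/top5.png

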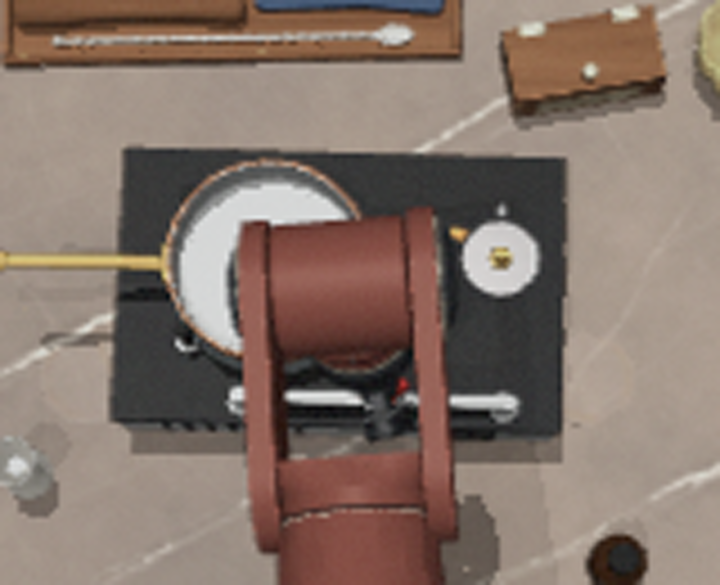

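```bash
python3 -m pendant '[[100,-52,-1,2,0],[100,-52,-1,2,0],[100,-52,-1,2,0],[100,-52,-1,2,0],[100,-52,-1,2,0],[100,0,0,0,10.5],[100,0,0,0,10.5],[100,0,0,0,10.5],[100,0,0,0,10.5],[100,0,0,0,10.5],[100,0,0,0,10.5],[100,0,0,0,10.5]]'; python3 -m pendant '[[100,0,0,0,10.5],[100,0,0,0,10],[100,0,0,0,5],[100,0,0,0,0]]'; python3 go.py 0.50 -0.175 0.03 0;python3 - <<'E'
from h import *
p=ctrl.camera('wrist');save('w6.png',p['frame'],1.4)
p=ctrl.camera('top');save('top6.png',p['frame'][130:280,200:400],4)
E
```

```text
time_s: 9.18
tool_pos: [0.495, -0.1826, 0.2269]
tool_rot: [178.2, 2.6, 26.0]
force: [0.1, -0.2, -0.1]
gripper_width: 0.0852
time_s: 9.68
tool_pos: [0.4918, -0.1811, 0.2182]
tool_rot: [177.6, 2.1, -0.3]
force: [-0.5, -0.3, -0.0]
gripper_width: 0.085
t 9.675 pos [ 0.4918 -0.1811  0.2182] rot [177.56   2.14  -0.27] q6 63.9 F [-0.5 -0.3 -0. ] w 0.085
shift mm [ 15.2 -14.2 187.3]
turn -0.3
```

View pics/w6.png

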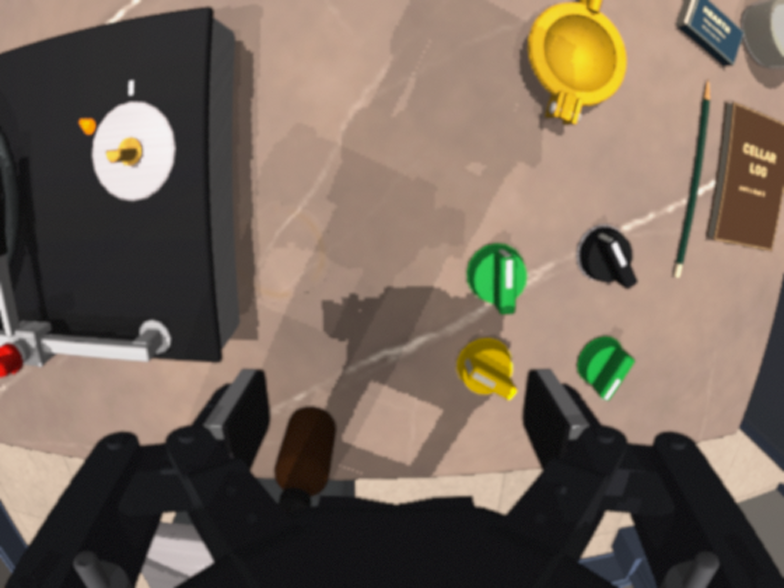

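View pics/top6.png

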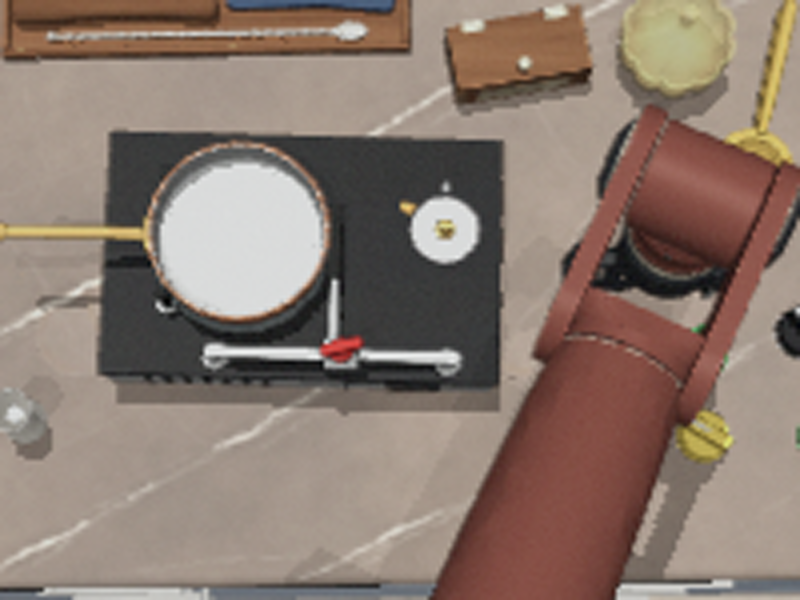

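```bash
python3 -m pendant '[[100,8,-5,20,10.5],[100,2,-5,40,10.5],[100,0,-2,40,10],[100,0,0,40,10],[100,0,0,15,0],[100,0,0,10,0]]'; python3 go.py 0.50 -0.175 0.03 -41
```

```text
time_s: 10.52
tool_pos: [0.4995, -0.1776, 0.0499]
tool_rot: [176.9, -0.3, -41.9]
force: [0.3, 0.4, 0.7]
gripper_width: 0.0854
t 10.525 pos [ 0.4995 -0.1776  0.0499] rot [176.86  -0.34 -41.9 ] q6 107.3 F [0.3 0.4 0.7] w 0.0854
shift mm [-1.5 -3.4 19.7]
turn -0.9
```

```bash
python3 -m pendant '[[100,0,0,12,0],[100,0,0,10,0]]'; python3 -m pendant '[[100,0,0,6,0],[100,0,0,4,0]]'
```

```text
time_s: 10.78
tool_pos: [0.5005, -0.1795, 0.0289]
tool_rot: [176.9, -0.6, -41.7]
force: [-0.4, -0.2, -0.3]
gripper_width: 0.0854
time_s: 11.02
tool_pos: [0.5008, -0.1803, 0.0189]
tool_rot: [176.9, -0.6, -41.7]
force: [0.2, 0.5, 0.4]
gripper_width: 0.0855
```

```bash
python3 -m pendant '[[100,0,0,4,0],[100,0,0,4,0]]'; python3 -m pendant '[[100,0,0,4,0],[100,0,0,3,0]]'; python3 -m pendant '[[100,0,0,3,0]]'
```

```text
time_s: 11.28
tool_pos: [0.5011, -0.1809, 0.0111]
tool_rot: [177.0, -0.7, -41.7]
force: [-3.7, 2.3, 19.2]
gripper_width: 0.0853
time_s: 11.52
tool_pos: [0.5015, -0.1811, 0.0112]
tool_rot: [176.9, -0.3, -41.5]
force: [-12.8, 5.8, 22.5]
gripper_width: 0.0856
time_s: 11.65
tool_pos: [0.5015, -0.1812, 0.0112]
tool_rot: [176.8, -0.1, -41.5]
force: [-11.3, 5.0, 20.9]
gripper_width: 0.0855
```

```bash
python3 -m pendant '[[100,0,4,4,0],[100,0,4,4,0]]'; python3 -m pendant '[[100,0,5,4,0],[100,0,5,4,0]]'
```

```text
time_s: 11.9
tool_pos: [0.5016, -0.184, 0.0106]
tool_rot: [177.6, -0.2, -41.5]
force: [-0.9, 14.4, 20.6]
gripper_width: 0.0854
time_s: 12.15
tool_pos: [0.5018, -0.1891, 0.01]
tool_rot: [178.5, -0.6, -41.6]
force: [-0.1, 12.0, 17.5]
gripper_width: 0.0853
```

```bash
python3 -m pendant '[[100,0,5,4,0],[100,0,5,4,0]]'; python3 -m pendant '[[100,0,5,4,0]]'
```

```text
time_s: 12.4
tool_pos: [0.5021, -0.1944, 0.0093]
tool_rot: [179.3, -0.9, -41.6]
force: [0.4, 9.7, 16.8]
gripper_width: 0.085
time_s: 12.52
tool_pos: [0.5023, -0.197, 0.009]
tool_rot: [179.7, -1.1, -41.7]
force: [-0.1, 12.3, 18.3]
gripper_width: 0.085
```

```bash
python3 -m pendant '[[70,0,0,-40,0],[70,0,0,-50,0],[70,0,0,-50,-10.5],[70,0,0,-40,-10.5],[70,0,0,0,-10.5],[70,0,0,0,-10.5],[70,0,0,0,-10.5],[70,0,0,0,-10.5],[70,0,0,0,-10],[70,0,0,0,0]]'; python3 go.py 0.489 -0.360 0.17 31
```

```text
time_s: 13.78
tool_pos: [0.5018, -0.194, 0.1977]
tool_rot: [178.5, -0.2, 33.2]
force: [0.2, -0.4, -0.1]
gripper_width: 0.0596
t 13.775 pos [ 0.5018 -0.194   0.1977] rot [ 1.7852e+02 -1.7000e-01  3.3180e+01] q6 28.1 F [ 0.2 -0.4 -0.1] w 0.0596
shift mm [-101.6  131.2   30.8]
turn 2.2
```

```bash
python3 -m pendant '[[70,-34,44,0,2],[70,-34,44,0,0],[70,-33,43,10,0],[70,0,0,5,0]]'
python3 - <<'E'
from h import *
s=ctrl.state()
p=ctrl.camera('wrist');save('w7.png',p['frame'],1.4)
for c in [p,ctrl.camera('top')]:
  print([(np.round(d['centre'],4),d['confidence']) for d in ctrl.mark_of('control_knob',c)])
E
python3 go.py 0.489 -0.360 0.03 31
```

```text
time_s: 14.28
tool_pos: [0.4854, -0.363, 0.1862]
tool_rot: [178.4, -0.3, 30.6]
force: [-0.8, 0.2, 0.3]
gripper_width: 0.0596
[(array([ 0.3936, -0.3721,  0.0029]), 0.81), (array([ 0.4707, -0.2709, -0.    ]), 0.67), (array([ 0.4892, -0.3634, -0.001 ]), 0.62)]
[(array([ 0.3905, -0.2648, -0.0018]), 0.59), (array([ 0.4732, -0.2698,  0.0009]), 0.43)]
t 14.475 pos [ 0.4864 -0.359   0.1866] rot [178.42  -0.36  30.95] q6 15.6 F [ 0.8  0.9 -0.9] w 0.0597
shift mm [  0.8  -2.1 156.6]
turn -0.0
```

View pics/w7.png

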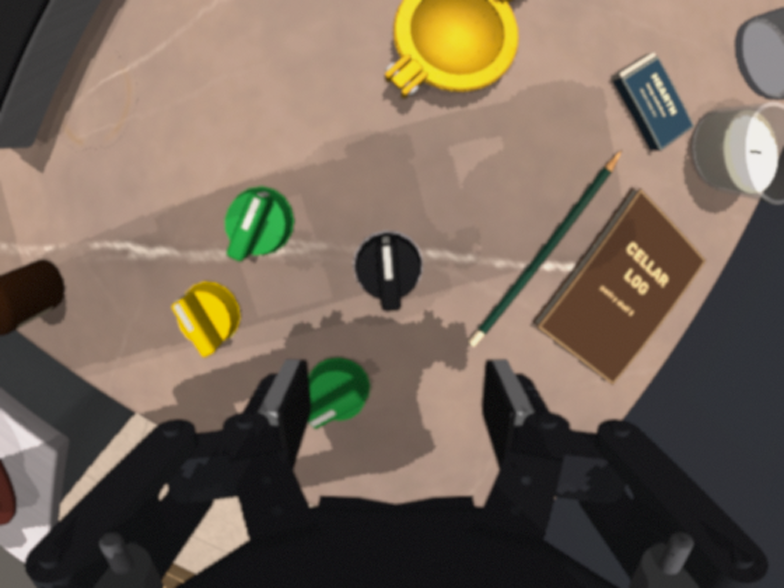

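```bash
python3 - <<'E'
from h import *
s=ctrl.state()
p=ctrl.camera('wrist');save('w8.png',p['frame'][155:235,235:320],7)
E
python3 go.py 0.489 -0.360 0.03 31
```

```text
t 14.525 pos [ 0.4866 -0.3589  0.1869] rot [178.38  -0.36  31.  ] q6 15.6 F [ 0.4  0.1 -0.5] w 0.0595
shift mm [  0.5  -2.2 156.9]
turn 0.0
```

View pics/w8.png

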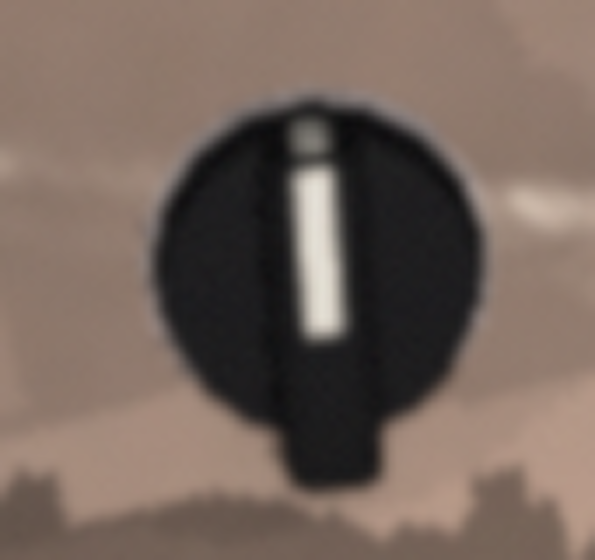

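Run:
```python
from h import *
s=ctrl.state()
p=ctrl.camera('wrist')
c=lambda x,y,z:wray(p,s,x/7+235-.43,y/7+155-.43,z)
a=c(314,168,.039);b=c(325,335,.039);d=c(335,485,.039);e=c(312,160,.039)
print(yaw(a,b),yaw(e,d),(e+d)/2,np.linalg.norm(e-d))
print('skirt',c(320,265,.012))
print('shaft tool', s['tool_rot'])
```

```text
34.59376506437133 34.85525584251623 [ 0.48975794 -0.3611074   0.039     ] 0.04124001954776152
skirt [ 0.49083928 -0.36058875  0.012     ]
shaft tool [178.38280892  -0.36177393  31.00130228]
```

```bash
python3 go.py 0.4902 -0.3610 0.045 34.7; python3 -m pendant '[[55,-0.6,-1.2,45,-3.7],[55,0,0,45,0],[55,0,0,35,0],[55,0,0,10,0],[55,0,0,0,0]]'; python3 go.py 0.4902 -0.3610 0.043 34.7
```

```text
t 14.575 pos [ 0.4867 -0.3589  0.1871] rot [178.36  -0.36  31.02] q6 15.6 F [0.3 0.6 0.2] w 0.0601
shift mm [  1.   -0.4 142.1]
turn -3.7
time_s: 15.2
tool_pos: [0.4929, -0.3585, 0.0542]
tool_rot: [177.8, -0.4, 35.1]
force: [-0.1, -0.2, -0.3]
gripper_width: 0.0468
t 15.2 pos [ 0.4929 -0.3585  0.0542] rot [177.83  -0.38  35.15] q6 11.9 F [-0.1 -0.2 -0.3] w 0.0468
shift mm [-3.7  0.1 11.2]
turn 0.4
```

```bash
python3 -m pendant '[[45,-3.7,0,11,0],[40,0,0,2,0]]'; python3 go.py 0.4902 -0.3610 0.043 34.7;python3 - <<'E'
from h import *
p=ctrl.camera('wrist');save('w9.png',p['frame'][100:420,100:460],2)
E
```

```text
time_s: 15.45
tool_pos: [0.4918, -0.3623, 0.0439]
tool_rot: [177.5, -0.4, 35.2]
force: [0.5, -1.5, 0.5]
gripper_width: 0.0342
t 15.45 pos [ 0.4918 -0.3623  0.0439] rot [177.52  -0.44  35.18] q6 11.5 F [ 0.5 -1.5  0.5] w 0.0342
shift mm [-0.6 -2.   0.8]
turn 0.5
```

View pics/w9.png

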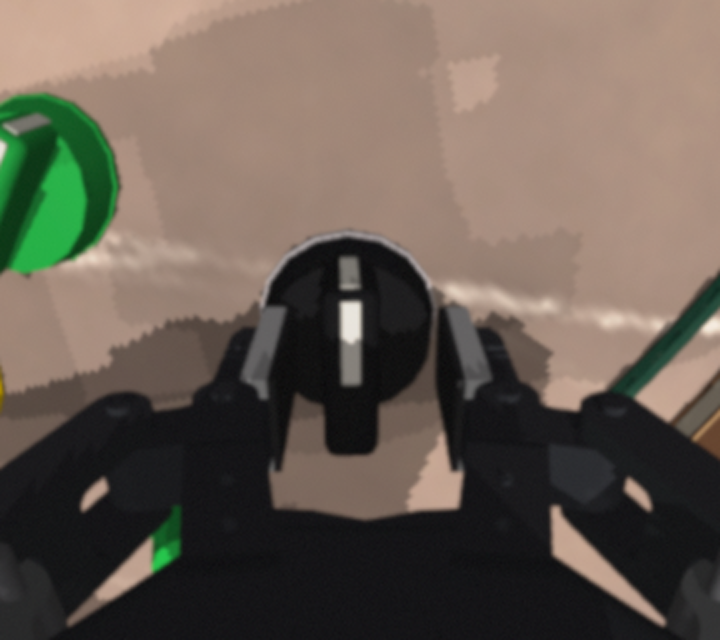

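```bash
python3 -m pendant '[[25,-0.5,-3,1,0],[0,0,0,0,0],[0,0,0,0,0],[0,0,0,0,0],[0,0,0,0,0]]'; python3 go.py 0.4902 -0.3610 0.043 34.7;python3 - <<'E'
from h import *
p=ctrl.camera('wrist');save('w10.png',p['frame'][100:420,100:460],2)
E
```

```text
time_s: 16.12
tool_pos: [0.4906, -0.361, 0.0448]
tool_rot: [177.3, -0.5, 35.2]
force: [0.6, 0.2, -0.3]
gripper_width: 0.0113
t 16.125 pos [ 0.4906 -0.361   0.0448] rot [177.33  -0.49  35.16] q6 11.6 F [ 0.6  0.2 -0.3] w 0.0113
shift mm [-0.3 -0.3  1.8]
turn 0.5
```

View pics/w10.png

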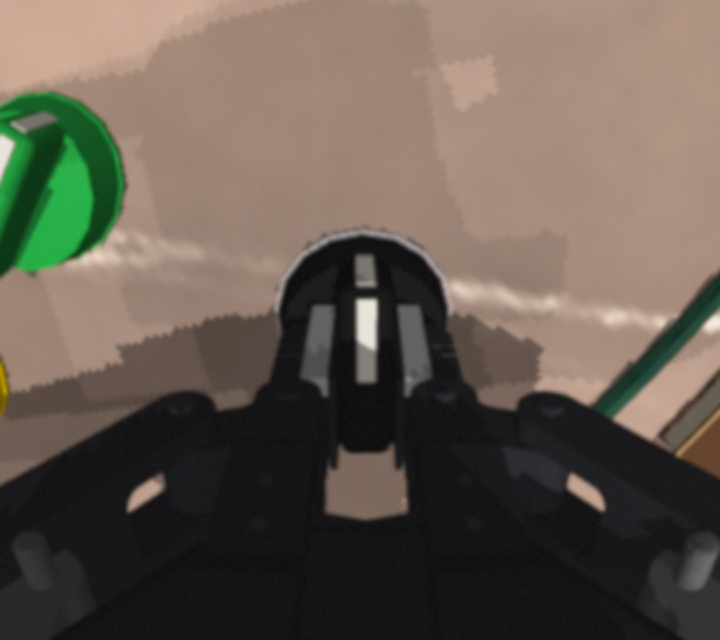

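```bash
python3 -m pendant '[[0,0,4,4,0],[0,0,5,4,0]]'; python3 -m pendant '[[0,0,5,4,0],[0,0,5,4,0]]'
```

```text
time_s: 16.42
tool_pos: [0.4956, -0.3667, 0.0441]
tool_rot: [178.0, -0.5, 35.2]
force: [-10.5, 11.4, 26.3]
gripper_width: 0.0116
time_s: 16.68
tool_pos: [0.5026, -0.3745, 0.0441]
tool_rot: [178.3, -0.5, 35.2]
force: [-8.8, 9.6, 20.9]
gripper_width: 0.0114
```

```bash
python3 -m pendant '[[0,0,5,5,0],[0,0,5,5,0],[0,0,5,5,0]]'; python3 -m pendant '[[0,0,0,-15,0],[0,0,0,-40,0],[0,0,0,-40,0],[0,0,0,-40,0],[0,0,0,0,0]]'; python3 go.py 0.5745 -0.0245 0.17 -2.65;python3 - <<'E'
from h import *
p=ctrl.camera('scene');save('s11.png',p['frame'][230:400,250:430],4)
E
```

```text
time_s: 17.05
tool_pos: [0.5133, -0.3863, 0.0441]
tool_rot: [178.9, -0.5, 35.3]
force: [-11.0, 11.3, 26.6]
gripper_width: 0.0114
time_s: 17.68
tool_pos: [0.5113, -0.3854, 0.1846]
tool_rot: [178.7, -0.5, 35.3]
force: [0.4, 0.4, -0.5]
gripper_width: 0.0114
t 17.675 pos [ 0.5113 -0.3854  0.1846] rot [178.73  -0.51  35.26] q6 10.9 F [ 0.4  0.4 -0.5] w 0.0114
shift mm [ 259.8 -258.5   11.2]
turn 37.9
```

View pics/s11.png

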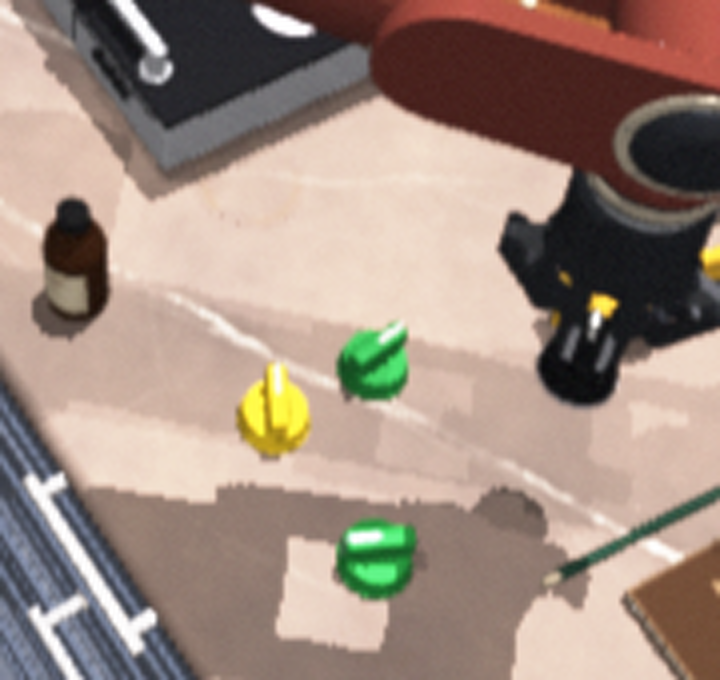

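```bash
python3 -m pendant '[[0,37,-37,0,0],[0,37,-37,0,0],[0,37,-37,0,0],[0,37,-37,0,0],[0,37,-37,0,0],[0,37,-37,0,0],[0,37,-36,0,0],[0,0,0,0,9.5],[0,0,0,0,9.5],[0,0,0,0,9.5],[0,0,0,0,9.4],[0,0,0,0,0]]'; python3 go.py 0.5745 -0.0245 0.17 -2.65;python3 - <<'E'
from h import *
s=ctrl.state()
p=ctrl.camera('wrist');save('w12.png',p['frame'],1.4)
q=ctrl.camera('scene');save('s12.png',q['frame'][130:280,220:400],4.2)
E
```

```text
time_s: 19.23
tool_pos: [0.5618, -0.0089, 0.1517]
tool_rot: [-180.0, 1.2, -3.8]
force: [0.1, -0.0, -0.7]
gripper_width: 0.0117
t 19.225 pos [ 0.5618 -0.0089  0.1517] rot [-179.99    1.22   -3.79] q6 85.4 F [ 0.1 -0.  -0.7] w 0.0117
shift mm [ 13.3  14.7 -18.6]
turn -1.1
```

View pics/w12.png

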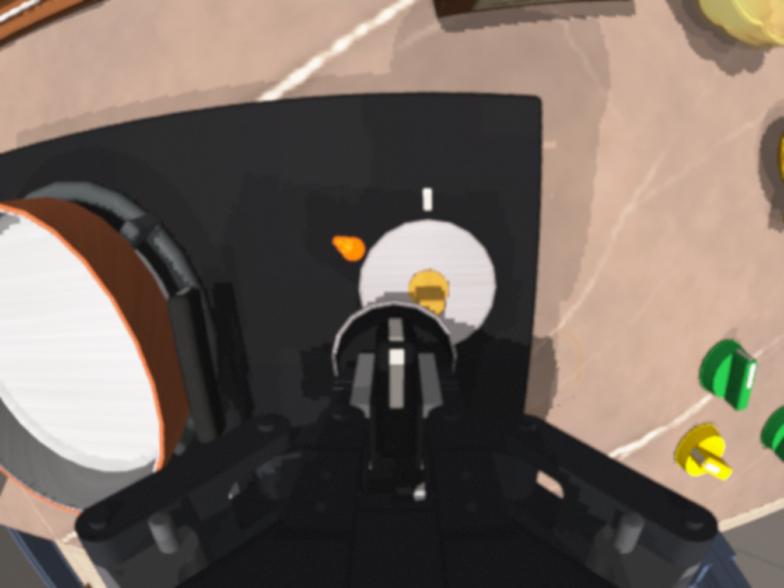

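View pics/s12.png

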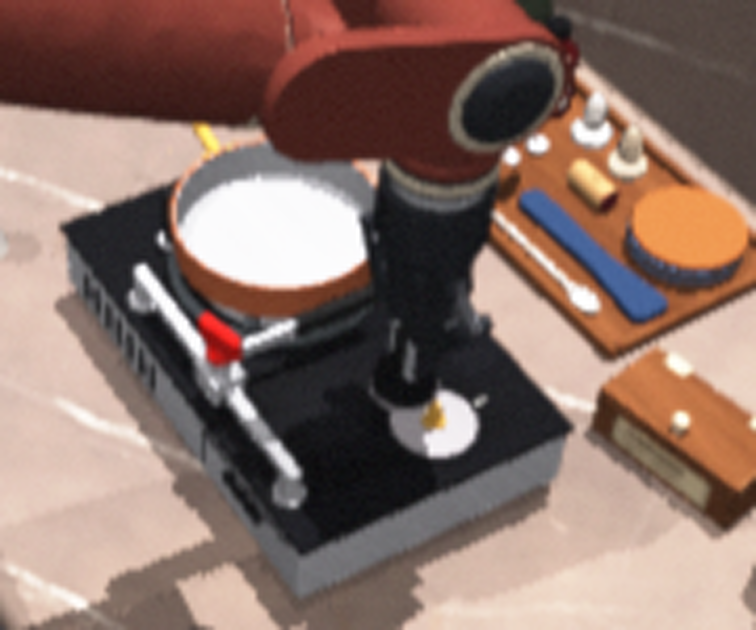

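```bash
python3 -m pendant '[[0,0,0,-12,0],[0,0,0,0,0]]'
python3 - <<'E'
from h import *
s=ctrl.state();print(s['tool_pos'],s['tool_rot'])
p=ctrl.camera('wrist');save('w13.png',p['frame'][130:260,240:370],6)
print([(np.round(d['centre'],4),d['confidence']) for d in ctrl.mark_of('shaft_tip',p)],[(np.round(d['centre'],4),d['confidence']) for d in ctrl.mark_of('control_knob',p)])
np.save('s13.npy',np.r_[s['tool_pos'],s['tool_rot']])
E
```

```text
time_s: 19.58
tool_pos: [0.5623, -0.0091, 0.1647]
tool_rot: [-180.0, 1.2, -3.6]
force: [-0.1, 0.6, 0.3]
gripper_width: 0.0113
[ 0.56229688 -0.00913511  0.16465947] [-179.98823308    1.20463926   -3.62020981]
[(array([ 0.5762, -0.0211,  0.096 ]), 0.76)] [(array([ 0.3951, -0.3747, -0.0015]), 0.94), (array([ 0.5596, -0.0114,  0.1179]), 0.86), (array([ 0.4714, -0.2698, -0.0006]), 0.84), (array([ 0.3931, -0.2616,  0.0021]), 0.67)]
```

View pics/w13.png

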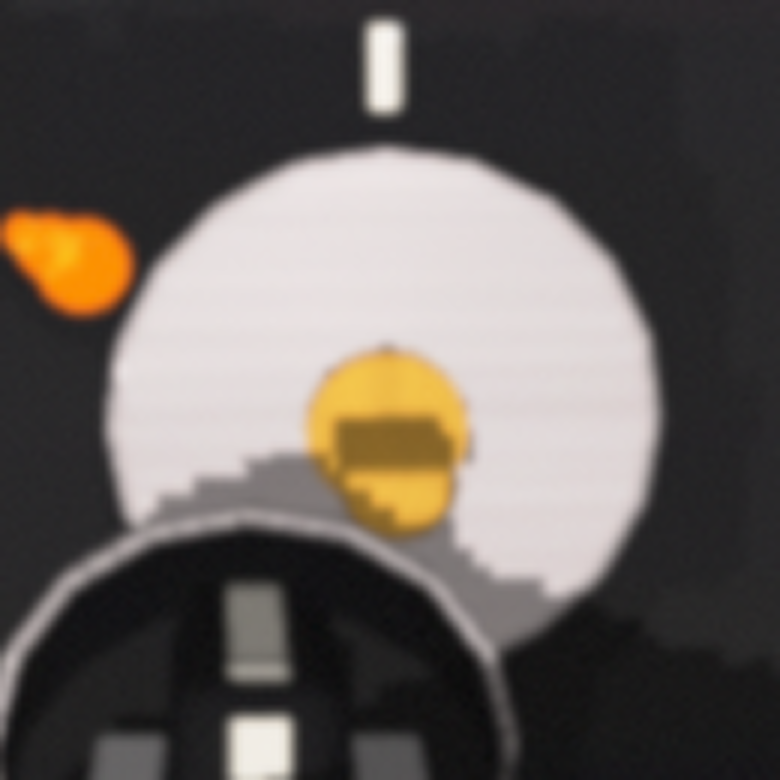

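```bash
cat >> h.py <<'E'
def wprojtool(pic,pt):
    H=np.linalg.inv(pic['hand_eye']);c=H[:3,:3]@np.asarray(pt)+H[:3,3];K=pic['K']
    th=np.arctan2(np.hypot(c[0],c[1]),c[2]);n=c[:2]/np.hypot(c[0],c[1])
    return np.array([K[0,0]*th*n[0]+K[0,2],K[1,1]*th*n[1]+K[1,2]])
E
python3 - <<'E'
from h import *
s=ctrl.state();p=ctrl.camera('wrist')
S=wray(p,s,240+396/6-.42,130+486/6-.42,.098);print('shaft',S)
Rt=R.from_euler('xyz',s['tool_rot'],degrees=True)
c=lambda q:(wprojtool(p,q)-[240,130])*6+2.5
for nm,q in {'rimtop':(.024,0,.0441-.018),'rimbot':(.024,0,.0441),'linefront top':(.022,0,.0441-.039),'bladefoot':(.022,0,.0441-.018)}.items(): print(nm,c(q))
# tool-vertical: knob target
print(ctrl.state()['tool_pos'])
E
```

```text
shaft [ 0.57681748 -0.02436542  0.098     ]
rimtop [248.97713552 554.560886  ]
rimbot [249.97763734 488.20554826]
linefront top [247.53938771 679.75018636]
bladefoot [248.99834038 578.3020325 ]
[ 0.56127623 -0.0089753   0.16297166]
```

```bash
cat > kn.py <<'E'
import sys
from h import *
s=ctrl.state();Rt=R.from_euler('xyz',s['tool_rot'],degrees=True)
k=Rt.apply([0,0,.0441])+s['tool_pos']
t=np.array([float(a) for a in sys.argv[1:4]])
print('t',round(s['time_s'],2),'knob',np.round(k,4),'rot',np.round(s['tool_rot'],2),'F',np.round(s['force'],1),'T',np.round(s['ft_torque'],2),'w',round(s['gripper_width'],4),'shift',np.round(Rt.inv().apply(t-k)*1000,1))
E
python3 kn.py .5765 -.0235 .104
```

```text
t 19.77 knob [ 0.5602 -0.0089  0.1189] rot [-179.98    1.37   -3.66] F [ 0.7 -0.7 -0.6] T [ 0.01 -0.01 -0.04] w 0.0119 shift [17.5 13.5 14.5]
```

```bash
python3 -m pendant '[[0,10,7.5,0,-1],[0,7.5,6,6,0],[0,0,0,0,0]]'; python3 kn.py .5765 -.0235 .104;  python3 - <<'E'
from h import *
p=ctrl.camera('wrist');save('w14.png',p['frame'][130:290,210:370],5)
q=ctrl.camera('scene');save('s14.png',q['frame'][185:265,290:370],8)
q=ctrl.camera('top');save('t14.png',q['frame'][155:235,270:350],6)
E
```

```text
time_s: 20.15
tool_pos: [0.579, -0.0247, 0.1557]
tool_rot: [-180.0, 1.4, -2.6]
force: [-0.1, -0.1, -1.2]
gripper_width: 0.0115
t 20.15 knob [ 0.578  -0.0246  0.1116] rot [-179.96    1.38   -2.58] F [-0.1 -0.1 -1.2] T [-0.   -0.03  0.01] w 0.0115 shift [-1.3 -1.   7.6]
```

View pics/w14.png

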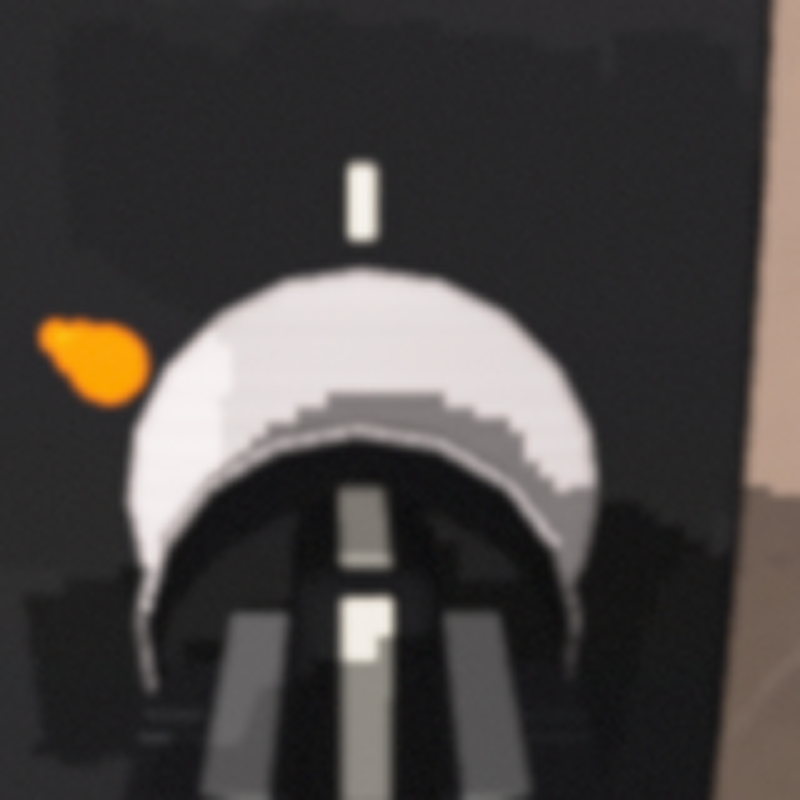

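View pics/s14.png

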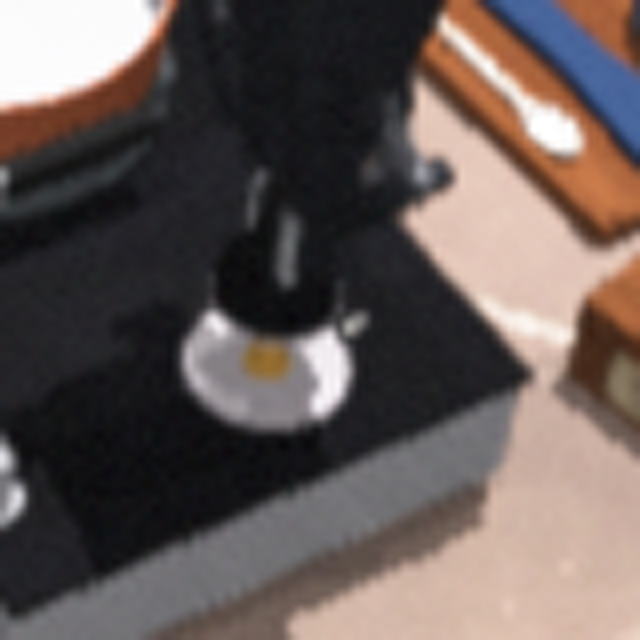

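Run:
```python
from h import *
s=ctrl.state();Rt=R.from_euler('xyz',s['tool_rot'],degrees=True)
k=Rt.apply([0,0,.0441])+s['tool_pos']
q=ctrl.camera('scene')
c=lambda P:(proj(q,P)-[290,185])*8+3.5
a=np.radians(np.arange(0,360,5))
E=np.array([c(k+.024*np.array([np.cos(t),np.sin(t),0])) for t in a]);print('knob rim',E.min(0),E.max(0))
for S in [(.5765,-.0246),(.5755,-.0235),(.574,-.0235)]:
  D=np.array([c(np.array([S[0]+.021*np.cos(t),S[1]+.021*np.sin(t),.076])) for t in a])
  print(S,'tip',c(np.array([*S,.098])),'base',c(np.array([*S,.077])),'disc',D.min(0),D.max(0))
t=ctrl.camera('top');c=lambda P:(proj(t,P)-[270,155])*6+2.5
for S in [(.5765,-.0246),(.5755,-.0235),(.574,-.0235)]:
  D=np.array([c(np.array([S[0]+.021*np.cos(x),S[1]+.021*np.sin(x),.076])) for x in a]);print('top disc',D.min(0),D.max(0))
# disc by thresholds in wrist image
p=ctrl.camera('wrist');Rr=Rt
from itertools import product
for z in (.075,.076):
  pts=[wray(p,s,210+x/5-.4,130+y/5-.4,z) for x,y in [(128,500),(600,475),(364,268),(195,340),(540,345)]]
  A=np.array([[2*P[0],2*P[1],1] for P in pts]);b=[P[0]**2+P[1]**2 for P in pts];o=np.linalg.lstsq(A,b,rcond=None)[0];print('disc fit',o[:2],np.sqrt(o[2]+o[0]**2+o[1]**2))
```

```text
knob rim [212.20697543 247.68811582] [344.08019359 346.54289559]
(0.5765, -0.0246) tip [272.20547945 324.84551148] base [266.94120347 361.8676784 ] disc [210.1301504 320.9397573] [323.30243622 407.17845706]
(0.5755, -0.0235) tip [268.22918025 323.99430581] base [263.01113152 361.01910124] disc [206.21459861 320.10809933] [319.36217451 406.31268943]
(0.574, -0.0235) tip [264.93484972 325.61173831] base [259.7521761  362.63308825] disc [202.9357954  321.68821914] [316.12643393 407.96127908]
top disc [214.81020228 163.91807611] [283.86056536 231.01134173]
top disc [213.04205621 165.53826634] [282.09829484 232.64617074]
top disc [213.10089774 167.92376555] [282.16916837 235.05498246]
disc fit [ 0.57640765 -0.02464005] 0.0313946677372674
disc fit [ 0.57680446 -0.024659  ] 0.031237754958911918
```

View pics/t14.png

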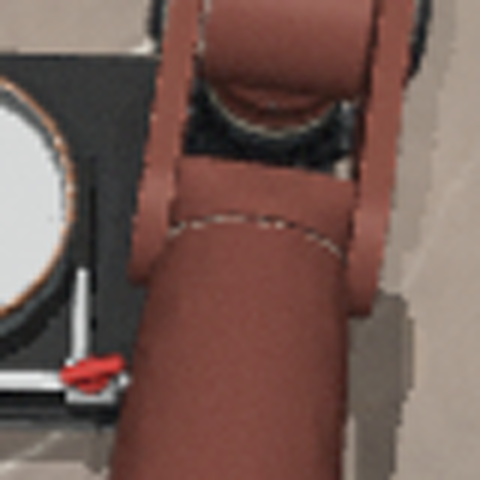

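```bash
python3 -m pendant '[[0,-1.2,0,7,0],[0,0,0,2,0]]'; python3 kn.py .5765 -.0246 .098
```

```text
time_s: 20.7
tool_pos: [0.5773, -0.0236, 0.1476]
tool_rot: [-180.0, 1.3, -2.5]
force: [-0.6, 0.1, -1.1]
gripper_width: 0.0114
t 20.7 knob [ 0.5763 -0.0235  0.1035] rot [-179.97    1.26   -2.5 ] F [-0.6  0.1 -1.1] T [-0.03  0.01 -0.01] w 0.0114 shift [0.4 1.1 5.5]
```

```bash
python3 -m pendant '[[0,0.3,1.1,3,0]]'; python3 kn.py .5765 -.0246 .098; python3 -m pendant '[[0,0.2,0.2,3,0]]'; python3 kn.py .5765 -.0246 .094
```

```text
time_s: 20.82
tool_pos: [0.5775, -0.0246, 0.1444]
tool_rot: [-180.0, 1.3, -2.5]
force: [0.7, -0.5, -0.7]
gripper_width: 0.0112
t 20.82 knob [ 0.5765 -0.0246  0.1003] rot [-179.97    1.25   -2.49] F [ 0.7 -0.5 -0.7] T [-0.04 -0.01 -0.01] w 0.0112 shift [0.1 0.  2.3]
time_s: 20.95
tool_pos: [0.5776, -0.0249, 0.1414]
tool_rot: [-180.0, 1.3, -2.5]
force: [-0.6, 0.2, 3.7]
gripper_width: 0.0117
t 20.95 knob [ 0.5766 -0.0249  0.0973] rot [-179.97    1.25   -2.49] F [-0.6  0.2  3.7] T [0.09 0.33 0.02] w 0.0117 shift [-0.1 -0.2  3.3]
```

```bash
python3 -m pendant '[[0,0,-0.2,3,0]]'; python3 kn.py .5765 -.0246 .094
```

```text
time_s: 21.08
tool_pos: [0.5784, -0.0248, 0.1389]
tool_rot: [-180.0, 1.1, -2.5]
force: [2.6, -0.3, 0.1]
gripper_width: 0.0115
t 21.07 knob [ 0.5776 -0.0248  0.0948] rot [-179.98    1.11   -2.5 ] F [ 2.6 -0.3  0.1] T [-0.05 -0.48  0.01] w 0.0115 shift [-1.1 -0.1  0.8]
```

```bash
python3 -m pendant '[[0,0.5,0,3,0]]'; python3 kn.py .5765 -.0246 .094;python3 -m pendant '[[0,0.3,0,3,0]]'; python3 kn.py .5765 -.0246 .094
```

```text
time_s: 21.2
tool_pos: [0.5788, -0.0249, 0.1357]
tool_rot: [-180.0, 1.1, -2.5]
force: [-0.0, 0.3, -0.7]
gripper_width: 0.0116
t 21.2 knob [ 0.578  -0.0249  0.0916] rot [-179.98    1.12   -2.51] F [-0.   0.3 -0.7] T [-0.02  0.01  0.01] w 0.0116 shift [-1.5 -0.2 -2.4]
time_s: 21.32
tool_pos: [0.5787, -0.0248, 0.1321]
tool_rot: [-180.0, 1.2, -2.5]
force: [1.7, 0.6, -0.6]
gripper_width: 0.0119
t 21.32 knob [ 0.5778 -0.0248  0.088 ] rot [-179.97    1.18   -2.5 ] F [ 1.7  0.6 -0.6] T [-0.05 -0.06  0.04] w 0.0119 shift [-1.5 -0.1 -6. ]
```

```bash
python3 -m pendant '[[0,0.1,0,3,0],[0,0.1,0,3,0]]'; python3 kn.py .5778 -.0248 .082;python3 -m pendant '[[0,0.1,0,3,0]]'; python3 kn.py .5778 -.0248 .082
```

```text
time_s: 21.58
tool_pos: [0.5787, -0.0248, 0.1255]
tool_rot: [-180.0, 1.2, -2.5]
force: [0.3, -0.1, 3.8]
gripper_width: 0.0117
t 21.57 knob [ 0.5778 -0.0248  0.0814] rot [-179.97    1.2    -2.5 ] F [ 0.3 -0.1  3.8] T [-0.01  0.1   0.02] w 0.0117 shift [-0.   0.  -0.6]
time_s: 21.7
tool_pos: [0.579, -0.0249, 0.1232]
tool_rot: [-180.0, 1.2, -2.5]
force: [-3.0, 0.9, 6.3]
gripper_width: 0.0114
t 21.7 knob [ 0.578  -0.0248  0.0791] rot [-179.98    1.19   -2.5 ] F [-3.   0.9  6.3] T [0.06 0.45 0.  ] w 0.0114 shift [-0.3  0.  -2.9]
```

```bash
python3 -m pendant '[[0,-0.1,0,3,0],[0,-0.1,0,3,0]]'; python3 kn.py .5778 -.0248 .077
```

```text
time_s: 21.95
tool_pos: [0.5794, -0.0249, 0.1206]
tool_rot: [-180.0, 1.2, -2.5]
force: [-6.5, -0.0, 16.7]
gripper_width: 0.0109
t 21.95 knob [ 0.5785 -0.0249  0.0765] rot [-179.99    1.17   -2.49] F [-6.5 -0.  16.7] T [ 0.12  1.17 -0.08] w 0.0109 shift [-0.7 -0.  -0.5]
```

```bash
python3 -m pendant '[[0,-0.6,0,2,-6],[0,-0.3,0,2,-8]]'; python3 kn.py .5780 -.0248 .077; python3 -m pendant '[[0,-0.2,0,2,-9],[0,-0.2,0,2,-9]]'; python3 kn.py .5780 -.0248 .077
```

```text
time_s: 22.2
tool_pos: [0.5799, -0.0245, 0.1208]
tool_rot: [-179.7, 1.0, 11.9]
force: [-4.6, 2.6, 9.2]
gripper_width: 0.0115
t 22.2 knob [ 0.5792 -0.0244  0.0767] rot [-179.69    0.95   11.94] F [-4.6  2.6  9.2] T [ 0.4   0.83 -0.03] w 0.0115 shift [-1.2  0.1 -0.3]
time_s: 22.45
tool_pos: [0.5799, -0.0237, 0.1208]
tool_rot: [-179.3, 0.8, 30.5]
force: [-5.6, 2.7, 10.5]
gripper_width: 0.0116
t 22.45 knob [ 0.5792 -0.0235  0.0767] rot [-179.29    0.76   30.55] F [-5.6  2.7 10.5] T [0.37 1.06 0.01] w 0.0116 shift [-1.7  0.5 -0.3]
```

```bash
python3 -m pendant '[[0,-0.8,0.2,2,-9],[0,-0.5,0,2,-9]]'; python3 kn.py .5780 -.0245 .077; python3 -m pendant '[[0,-0.3,0,2,-9],[0,-0.2,0,2,-5]]'; python3 kn.py .5780 -.0245 .077
```

```text
time_s: 22.7
tool_pos: [0.5796, -0.0232, 0.1208]
tool_rot: [-179.0, 0.3, 49.2]
force: [-4.7, 2.3, 9.6]
gripper_width: 0.0115
t 22.7 knob [ 0.5788 -0.0229  0.0767] rot [-179.      0.34   49.16] F [-4.7  2.3  9.6] T [ 0.47  0.92 -0.02] w 0.0115 shift [-1.8  0.4 -0.3]
time_s: 22.95
tool_pos: [0.5793, -0.0226, 0.1208]
tool_rot: [-178.8, 0.0, 63.7]
force: [-5.1, 1.4, 10.3]
gripper_width: 0.0116
t 22.95 knob [ 0.5785 -0.0222  0.0767] rot [-1.7882e+02  3.0000e-02  6.3680e+01] F [-5.1  1.4 10.3] T [ 0.24  1.08 -0.03] w 0.0116 shift [-2.2  0.6 -0.3]
```

```bash
python3 -m pendant '[[0,-0.6,0.2,2,-6],[0,-0.6,0.2,2,-5]]'; python3 kn.py .5780 -.0245 .077;  python3 - <<'E'
from h import *
p=ctrl.camera('wrist');save('w15.png',p['frame'][100:380,130:430],2.5)
q=ctrl.camera('scene');save('s15.png',q['frame'][130:280,220:400],4.2)
E
```

```text
time_s: 23.2
tool_pos: [0.579, -0.0225, 0.1208]
tool_rot: [-178.7, -0.3, 75.1]
force: [-6.4, 2.9, 11.2]
gripper_width: 0.0117
t 23.2 knob [ 0.5781 -0.022   0.0767] rot [-178.69   -0.34   75.06] F [-6.4  2.9 11.2] T [ 0.64  1.12 -0.07] w 0.0117 shift [-2.5  0.5 -0.3]
```

View pics/w15.png

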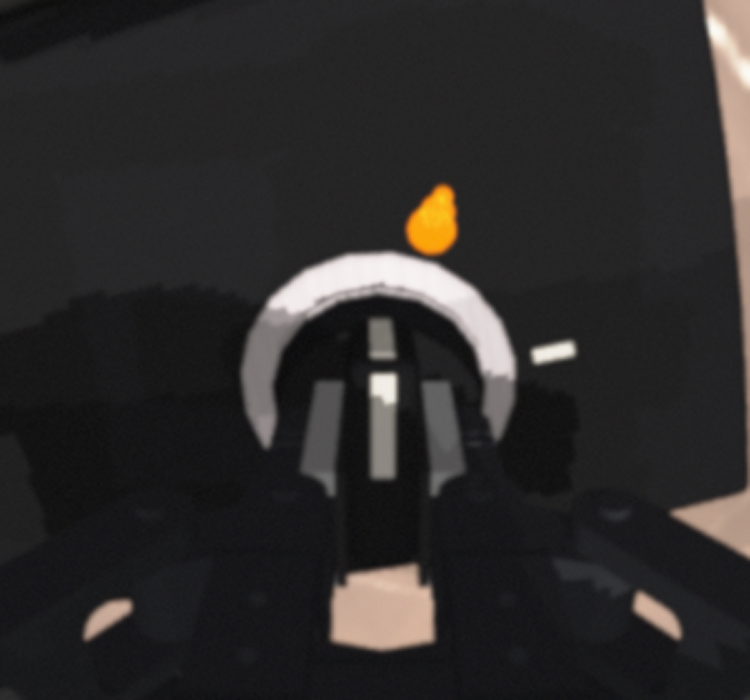

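View pics/s15.png

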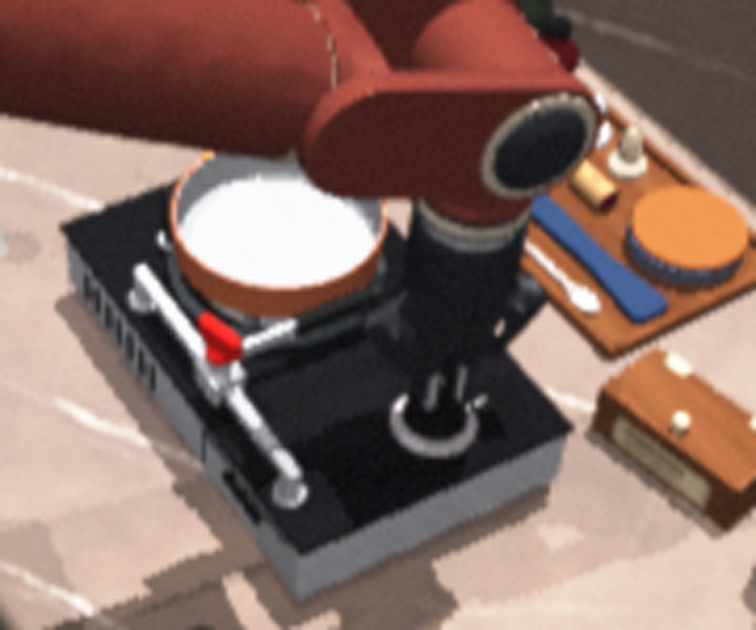

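```bash
python3 -m pendant '[[0,-0.6,0.4,2,-3]]'; python3 kn.py .5780 -.0245 .077; python3 -m pendant '[[0,-0.6,0.4,2,0]]'; python3 kn.py .5780 -.0245 .077
```

```text
time_s: 23.42
tool_pos: [0.579, -0.0224, 0.1208]
tool_rot: [-178.6, -0.5, 78.0]
force: [-7.3, 3.1, 12.5]
gripper_width: 0.0116
t 23.43 knob [ 0.5781 -0.0218  0.0767] rot [-178.61   -0.49   78.03] F [-7.3  3.1 12.5] T [ 0.57  1.31 -0.12] w 0.0116 shift [-2.6  0.5 -0.3]
time_s: 23.55
tool_pos: [0.5791, -0.0224, 0.1208]
tool_rot: [-178.5, -0.5, 78.0]
force: [-6.0, 2.3, 11.0]
gripper_width: 0.0115
t 23.55 knob [ 0.578  -0.0218  0.0767] rot [-178.51   -0.55   78.05] F [-6.   2.3 11. ] T [ 0.35  1.19 -0.06] w 0.0115 shift [-2.7  0.5 -0.3]
```

```bash
python3 -m pendant '[[0,0.1,-0.8,2,5],[0,0,-0.5,2,4]]'; python3 kn.py .5780 -.0245 .077; python3 -m pendant '[[0,0,-0.3,2,0]]'; python3 kn.py .5780 -.0245 .077
```

```text
time_s: 23.8
tool_pos: [0.5792, -0.0227, 0.1209]
tool_rot: [-178.7, -0.2, 68.8]
force: [-2.8, -1.6, 7.5]
gripper_width: 0.0113
t 23.8 knob [ 0.5783 -0.0222  0.0768] rot [-178.66   -0.23   68.81] F [-2.8 -1.6  7.5] T [-0.26  0.57 -0.01] w 0.0113 shift [-2.2  0.6 -0.2]
time_s: 23.92
tool_pos: [0.5793, -0.0229, 0.1209]
tool_rot: [-178.7, -0.2, 68.8]
force: [-4.8, 0.6, 9.8]
gripper_width: 0.0117
t 23.93 knob [ 0.5784 -0.0223  0.0768] rot [-178.69   -0.21   68.79] F [-4.8  0.6  9.8] T [ 0.11  0.93 -0.02] w 0.0117 shift [-2.1  0.4 -0.3]
```

```bash
python3 -m pendant '[[0,0,-0.3,3,0],[0,0,-0.2,3,0]]'; python3 kn.py .5780 -.0245 .077;  python3 - <<'E'
from h import *
p=ctrl.camera('wrist');save('w16.png',p['frame'][60:380,60:480],1.9)
q=ctrl.camera('scene');save('s16.png',q['frame'],1.4)
for n in ['pan','bitters','rocks_glass','jigger']: print(n,[(np.round(d['centre'],3),round(d['confidence'],2)) for d in ctrl.mark_of(n,q)][:2])
q=ctrl.camera('top');print('top pan',ctrl.mark_of('pan',q)[:1]);save('t16.png',q['frame'][130:280,190:370],4.2)
s=ctrl.state();print(s['force'],s['tool_pos'],s['tool_rot'])
E
```

```text
time_s: 24.18
tool_pos: [0.5794, -0.0228, 0.1207]
tool_rot: [-178.7, -0.2, 68.8]
force: [-7.4, 1.3, 15.0]
gripper_width: 0.0119
t 24.18 knob [ 0.5785 -0.0224  0.0766] rot [-1.7868e+02 -1.6000e-01  6.8810e+01] F [-7.4  1.3 15. ] T [ 0.14  1.53 -0.01] w 0.0119 shift [-2.2  0.3 -0.4]
pan [(array([0.564, 0.164, 0.101]), 0.9)]
bitters [(array([ 0.332, -0.112, -0.004]), 0.72)]
rocks_glass [(array([ 0.419,  0.51 , -0.002]), 0.56), (array([0.416, 0.367, 0.   ]), 0.3)]
jigger [(array([0.415, 0.37 , 0.003]), 0.59)]
top pan [{'centre': [0.5638, 0.1601, 0.0998], 'confidence': 0.57}]
[-7.66919213  0.88942626 14.55326549] [ 0.57938771 -0.02282059  0.12071553] [-1.78686909e+02 -1.63455626e-01  6.88096954e+01]
```

View pics/w16.png

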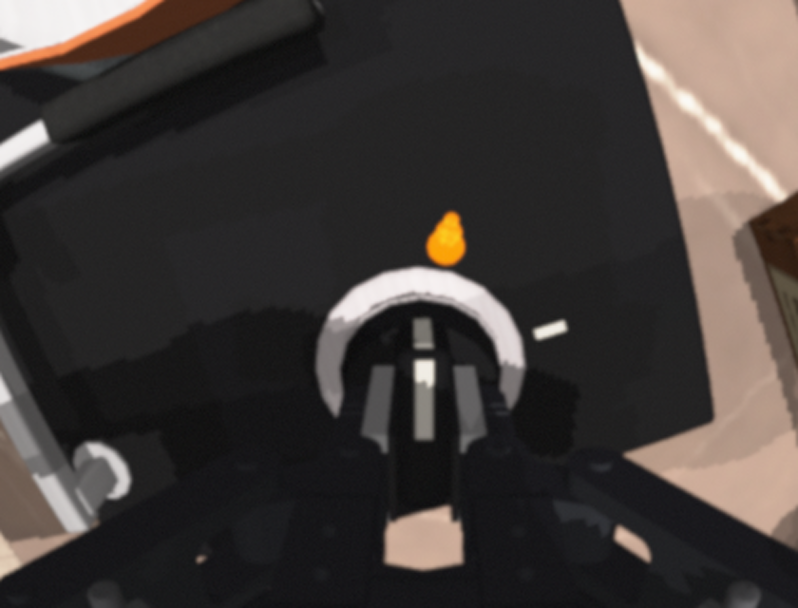

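View pics/t16.png

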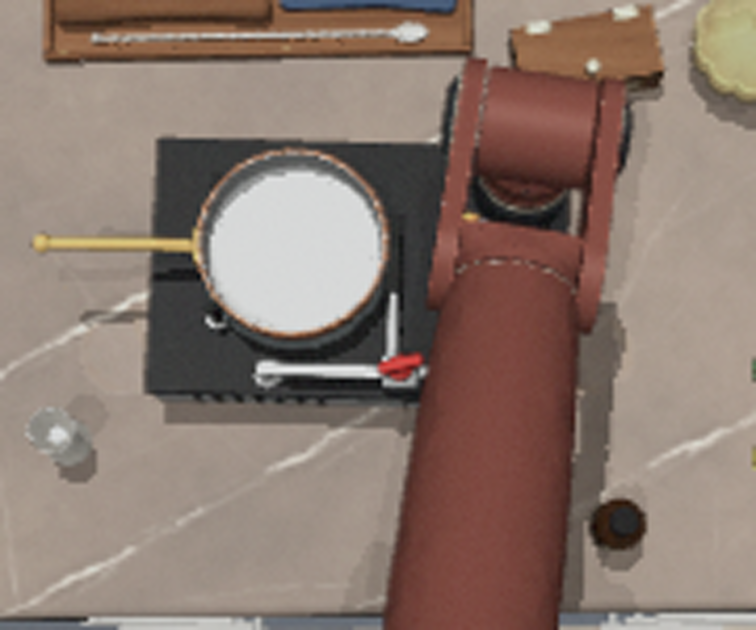

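View pics/s16.png

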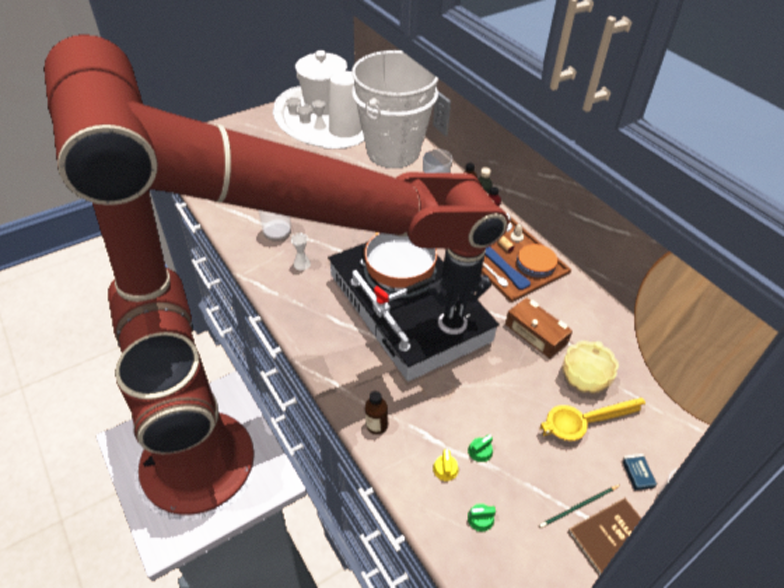

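```bash
python3 -c "
from bench import ctrl
print(ctrl.sign_off()); s=ctrl.state(); print(s['time_s'],s['force'],s['tool_pos'],s['tool_rot'][2])"
```

```text
the job is handed in; nothing more can be done
None
the job is handed in; nothing more can be done
```

I handed the job in at about 24 s of the 54 s allowed, with the knob held pressed in at the flame mark. There is no verdict, so the end state below comes from my own checks.

**Pan and clamp:** I slid the holder by its red wing until it stopped against the trapped pan. Then I turned the clamp clockwise to about 1.3 rad, near its stop. The last network estimates put the pan at (0.564, 0.160 to 0.164), against an expected home of (0.564, 0.160). The wing still looked tight, at roughly 1.2 rad.

**Knob:** The black knob went onto the D-shaft with its pointer on the flat side and dropped 16 mm to home. At the end the push was about 15 N, which is at the bottom stop. I turned it anticlockwise past the flame mark to 78°, then eased it back to 68.8°. That is about 11° past the mark, to keep it within the knob's play on the shaft.

**Checks that were weak or disagreed:**
- **Shaft angle:** I could not see the shaft under the knob and inferred from the knob's angle and play that it is at its stop. The turning torque rose only to about 0.1 N m at 78°, so I did not feel a clear stop.
- **Knob position:** My estimate from the arm pose drifted about 3 mm sideways during the turn. It did not show as a misfit in the pictures, and the bore has only about 0.6 mm of clearance.
- **Bystanders:** The network's last fixes put all three within about 5 mm of where they started.

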